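# Take the dried glue-up out of its press stack

## Task

The glue has dried, so take the press stack apart from the top down: stand the steel weight in the empty well of the weight rest and lay the wooden caul flat in the caul tray. Then put the ring on its stand, over the post and resting flat on the shoulder, and lay the oval plaque flat on the four rubber points of its stand, centred and lengthwise with it. Set everything down gently, without dropping it, and do not let the ring or the plaque down onto the bench on the way.

Things in the scene. Friction and masses are not known exactly. Their poses are not given: they have to be found in the camera images.
- weight: Turned steel press weight on top of the stack, 0.3 to 0.5 kg: a round body 40 mm in diameter and 36 mm tall, on it a stem 14 mm thick and then a round knob 20 mm in diameter from 52 to 65 mm above the underside (domed to 68 mm). Grasp it by the knob, from above. Origin: centre of its underside; z up along its axis.
- caul: Pale beech pressing block with a thin cork face below, under the weight: 54 mm (its x) by 40 mm (its y), 22 mm high, about 35 g. It lies on the ring. Origin: centre of its underside; z up.
- ring: Flat brown fibreboard ring under the caul, lying on the plaque: 60 mm outside diameter, 28 mm hole, 14 mm thick, about 26 g, with a circle of small wooden dots on top. Origin: centre of its underside, in the middle of the hole; z up.
- plaque: Oval pale wooden plaque at the bottom of the stack, lying on the press board: 120 mm long (its x) and 58 mm wide (its y), with straight parallel long sides (62 mm of them straight) and half-round ends, 14 mm thick, about 55 g; a dark layer shows in its edge and small dots on its ends. Origin: centre of its underside; z up.
- press_board: Fixed plywood board with paper on it, on which the stack stands: 140 mm (x) by 80 mm (y), 20 mm high. Stack heights above the bench: plaque 20 to 34 mm, ring 34 to 48, caul 48 to 70, weight 70 to 138 mm. It stays where it is. Origin: centre of its underside.
- weight_rest: Fixed dark wooden block 136 mm (x) by 76 mm (y), 26 mm high, with two round wells in its top, 59 mm in diameter and 12 mm deep (floor 14 mm above the bench). The well at -x holds another, low steel weight (top 45 mm above the bench); the one at +x is empty. Origin: centre of its underside.
- empty_well (a point): Centre of the floor of the empty well of the weight rest (33 mm along +x from the block's centre, 14 mm above the bench). The steel weight belongs here.
- caul_tray: Fixed shallow wooden tray 140 mm (x) by 100 mm (y) outside, walls 5 mm thick and 14 mm high, floor 5 mm above the bench. Spare cauls, fixed, fill its -x end as far as x = -24 mm, up to 39 mm above the bench; the rest of it, from x = -24 to +65 mm and y = -45 to +45 mm, is free for the caul, lying either way round. Origin: centre of its underside.
- ring_stand: Fixed square stand of grey weathered board, 80 by 80 mm, 12 mm thick, with a round beech shoulder 40 mm in diameter whose top is 26 mm above the bench, and in its middle an upright post 10 mm in diameter with its top 50 mm above the bench. The ring goes over the post and lies on the shoulder. Origin: centre of its underside, on the post's axis.
- oval_stand: Fixed oblong stand of grey weathered board, 110 mm (x) by 56 mm (y), 12 mm thick, with four black rubber points at x = +-35 mm, y = +-16 mm; their tips are 26 mm above the bench. The plaque lies on the four points, its length along the stand's x. Origin: centre of its underside.
There are look-alikes about, which are no part of the job. What is shaped like the plaque but blue or yellow is not meant.

How it is judged (in metres and radians):
At the end, for the whole second after the job is handed in: Released and at rest: weight upright on the empty well's floor (within 12 mm of centre); caul flat on the tray floor; ring flat on the shoulder, over the post (within 12 mm of centre); plaque flat on the four points, within 15 mm of centre and 0.25 rad of the stand's length (horizontal distance between weight and empty_well below 0.012 m and z of weight in the frame of empty_well between -0.003 and 0.005 m and angle between each of weight, caul, ring, plaque's own z axis and vertical below 0.1 rad and x of caul in the frame of caul_tray between -0.068 and 0.068 m and y of caul in the frame of caul_tray between -0.047 and 0.047 m and z of caul in the frame of caul_tray between 0.002 and 0.01 m and horizontal distance between ring and ring_stand below 0.012 m and z of ring in the frame of ring_stand between 0.023 and 0.031 m and horizontal distance between plaque and oval_stand below 0.015 m and angle between the x axis of plaque and the x axis of oval_stand, either way round below 0.25 rad and z of plaque in the frame of oval_stand between 0.023 and 0.031 m and linear speed of each of weight, caul, ring, plaque below 0.02 m/s and angular speed of each of weight, caul, ring, plaque below 0.2 rad/s); the robot touches nothing.
It fails at once if the ring or the plaque is down on the bench (its underside lower than 10 mm) (height (world z) of any of ring, plaque below 0.01 m).
It fails at once if the weight is dropped or banged down onto its place (over 0.45 m/s in the last 30 mm) (horizontal distance between weight and empty_well below 0.06 m and z of weight in the frame of empty_well below 0.03 m and linear speed of weight above 0.45 m/s).
It fails at once if the caul is dropped or banged down onto its place (over 0.45 m/s in the last 30 mm) (horizontal distance between caul and caul_tray below 0.06 m and z of caul in the frame of caul_tray below 0.035 m and linear speed of caul above 0.45 m/s).
It fails at once if the ring is dropped or banged down onto its place (over 0.45 m/s in the last 30 mm) (horizontal distance between ring and ring_stand below 0.06 m and z of ring in the frame of ring_stand below 0.056 m and linear speed of ring above 0.45 m/s).
It fails at once if the plaque is dropped or banged down onto its place (over 0.45 m/s in the last 30 mm) (horizontal distance between plaque and oval_stand below 0.06 m and z of plaque in the frame of oval_stand below 0.056 m and linear speed of plaque above 0.45 m/s).
It also fails if it takes over 128 s, if anything falls off the work surface, if the arm or the gripper's body presses on something with over 40 N, if the wrist force passes 120 N, or if a joint passes its speed limit or range.

## Robot

A 7-joint arm with a two-finger parallel gripper is mounted at the origin on the work surface. World frame = base frame: x ahead of the robot, y to its left, z up, the work surface at z = 0. Lengths are in m, angles in degrees, forces in N, time in s.
With the tool pointing down it reaches from about 0.425 to 0.875 m from the base axis. Payload 4.7 kg.
Tool frame: the origin (TCP) lies between the finger pads; the fingertips stand 8 mm ahead of it and the grasp point (between the pads) lies 11 mm behind it (env.tip_extent is the distance from the TCP to the fingertips, in m); z points along the fingers, y is the line along which they close (so a half turn about z gives the same grasp; the last joint's range is limited). The gripper opens to 87 mm and grips with 3 to 60 N. Pads are 19 mm wide; open, the fingers measure 117 mm over their backs; the gripper's body (75 mm by 190 mm) begins 51 mm behind the grasp point.
Start: joints at [68.245, 18.392, -4.016, 83.108, 1.295, 78.541, -3.26], TCP at [0.249, -0.6, 0.231] pointing down, gripper open.
Joint ranges: [-163.93, 163.93], [-17.29, 119.83], [-79.2, 71.16], [3.27, 140.29], [-89.18, 269.18], [5.43, 117.66], [-154.24, 154.24]. Speed limits (degrees/s): [147.25, 147.25, 180, 180, 180, 180, 180].

## Interface

Orientations are given as [roll, pitch, yaw] about the fixed x, y, z axes, in that order (R = Rz(yaw) Ry(pitch) Rx(roll)).
In Python, from cell import sensors, vision, workorder, env gives the robot as it stands.
- The arm moves only by the tool drive_tool, never from a script. Its argument "moves" is a list of rows, each an object of numbers: "x", "y", "z": the shift along the tool's x, y, z in mm; "rx", "ry", "rz": the turn, a rotation vector about the tool's x, y, z in rad; "fingers": the closure, from -1 (fully open) to 1 (shut). In form: [{"x": .., "y": .., "z": .., "rx": .., "ry": .., "rz": .., "fingers": ..}, ...]. A call has 1 to 20 rows; each row is the pose to reach, as a shift and turn from the pose commanded when the call began, along the tool's axes at that moment; what a row does not reach only later rows make up. A row lasts 1/8 s, in which the tool goes at most 62.5 mm and 10.7 degrees, less where a joint would pass 70% of its speed; a pose out of reach is approached as far as the arm can. A call with a gripper value outside its range is refused whole. The fingers move at their own pace and stop on an object; "force" is the grip in N (left out, the last holds). Time passes only in rows, so rows that repeat a pose let the fingers close. It gives the time, the measured TCP pose, the force, the opening and the grip force at its end, in the units of the state.
- sensors.get_obs(): the state, without advancing time (a new reading comes with each control period).
- vision.read_camera(name): name is "scene" or "side" or "wrist"; returns a dict with "image" (400x640x3 uint8, red, green, blue), "fx", "fy", "cx", "cy" (pixels), "k1" (the pictures are not rectified: a ray, as slopes to the right and down, at radius r is drawn at 1 + k1 r^2 times it, then the intrinsics apply), "R" (3x3) and "t" (3): a world point X has camera coordinates R X + t. Camera axes: x right, y down, z forward; pixel columns grow to the right and rows downward; lengths in m; the calibration is good to about 2 mm. A picture is of the moment at which its call begins. There is no depth.
- workorder.sign_off(): hands the job in; it is judged then, once.
The state is a dict: "time_s": time; "qpos": joint angles; "joint_velocities": joint speeds; "effort": joint torques, N m; "tool_pos": TCP position; "tool_rot": TCP orientation; "force": force on the tool from outside, world axes, zero at the start; "wrist_torque": the same for the moment, N m; "grip_width": finger opening in m; "grasp_force": force on a finger pad.
Only numpy, scipy, OpenCV 4.12 (cv2) and the standard library are available. Lean on these libraries where they do the work, as an engineer would, in place of code of your own. Each camera call takes 0.05 s, during which the arm holds its last target. There are 200 camera calls.

## Working session

There is one attempt and no reset: what is moved stays moved. The work goes in short steps, Python scripts to look and compute and a tool call to move; the robot and the scene stay as the last step left them, time stands still between calls to the robot, and variables do not carry over. Pictures are saved under pics/ and viewed, at most 14 in all, crops included, and the job is handed in when it is done.

Besides the shell and the picture viewer there is one more tool, called after "Emit:" by a JSON object that holds its "fn" and its "kwargs", one argument or row to a line. drive_tool: Moves the arm, as the interface text tells. Its arguments: {"type":"object","properties":{"moves":{"type":"array"},"force":{"type":"number"}},"required":["moves"]}

```bash
ls; mkdir -p pics; cat > h.py <<'E'
import numpy as np, cv2
from cell import sensors, vision, workorder, env
def snap(cam,name):
    c=vision.read_camera(cam); cv2.imwrite(f'pics/{name}.png',c['image'][:,:,::-1]); np.savez(f'pics/{name}.npz',**c); return c
def load(name): return dict(np.load(f'pics/{name}.npz'))
def K(c): return np.array([[c['fx'],0,c['cx']],[0,c['fy'],c['cy']],[0,0,1.]])
def D(c): return np.array([float(c['k1']),0,0,0])
def ray(c,uv):
    n=cv2.undistortPoints(np.array([[uv]],float),K(c),D(c))[0,0]
    R=c['R']; return -R.T@c['t'], R.T@np.r_[n,1]
def at(c,uv,z):
    o,d=ray(c,uv); return o+d*(z-o[2])/d[2]
def proj(c,P):
    return cv2.projectPoints(np.atleast_2d(np.array(P,float)),cv2.Rodrigues(c['R'])[0],c['t'],K(c),D(c))[0][:,0]
E
python3 - <<'E'
from h import *
for n in ['scene','side','wrist']:
    c=snap(n,n+'0'); print(n,c['fx'],c['k1'],-c['R'].T@c['t'])
print(sensors.get_obs(),env.tip_extent)
E
```

```text
pics
scene 382.4177727838065 -0.02151890643456364 [0.98440893 0.63233028 0.6798019 ]
side 382.18481126250083 -0.011697225034833081 [-0.07933513  0.86012873  0.73292834]
wrist 284.8120366857099 -0.03573530077687588 [ 0.32582441 -0.5685589   0.38263975]
{'time_s': 0.15, 'qpos': array([68.24507438, 18.43123801, -4.01410782, 83.15774919,  1.29487338,
       78.53978277, -3.25998058]), 'joint_velocities': array([-0.0200882 , -0.13477556, -0.04203733, -0.28290705, -0.00240297,
       -0.03001239,  0.06569981]), 'effort': array([ 2.24640394e-05, -4.91792965e+01, -4.04754281e-01, -3.12876821e+01,
       -6.39526010e-02,  4.04240575e-02,  1.15622925e-04]), 'tool_pos': array([ 0.249196  , -0.59991073,  0.22970023]), 'tool_rot': array([-1.79916430e+02,  5.24522390e-03,  2.25629419e+01]), 'force': array([0.47562338, 0.31106237, 0.23217043]), 'wrist_torque': array([-0.04001072,  0.00154998, -0.03160916]), 'grasp_force': 0.0, 'grip_width': 0.08706029251522639} 0.008
```

View pics/scene0.png

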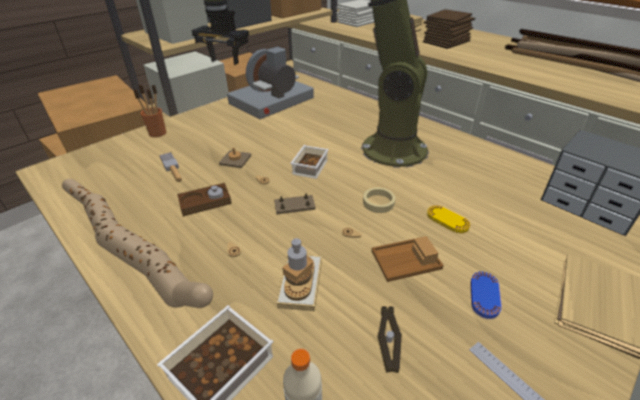

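View pics/side0.png

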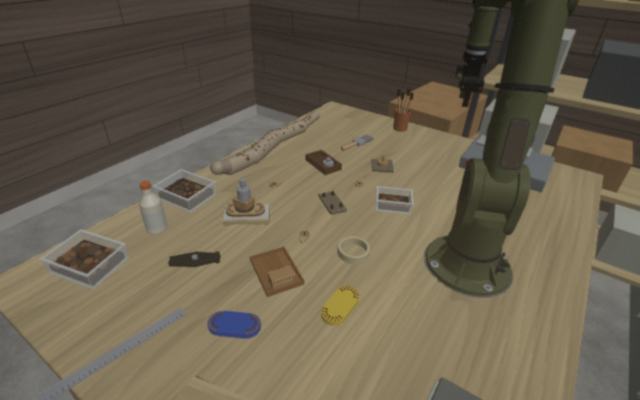

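The scene picture shows the stack at about (298,275), the weight rest at (205,198), the caul tray at (407,258), the ring stand at (235,158) and the oval stand at (295,204). The same items in the side picture are at (245,203), (323,162), (277,271), (382,165) and (332,202).

```bash
python3 - <<'E'
from h import *
def mos(name,crops,out):
    im=cv2.imread(f'pics/{name}.png'); M=np.zeros((600,800,3),np.uint8)
    for i,(u,v,w,h,s) in enumerate(crops):
        t=cv2.resize(im[v:v+h,u:u+w],None,fx=s,fy=s,interpolation=cv2.INTER_CUBIC)
        for g in range(0,max(w,h),10):
            for (p,q,k) in ((g*s,0,0),(0,g*s,1)):
                if k==0 and g<w: cv2.line(t,(p,0),(p,6 if (u+g)%50 else 14),(0,0,255),1)
                if k==1 and g<h: cv2.line(t,(0,p),(6 if (v+g)%50 else 14,p),(0,0,255),1)
        x,y=out[i]; M[y:y+t.shape[0],x:x+t.shape[1]]=t
    cv2.imwrite(f'pics/{name}_m.png',M)
# tick every 10px from crop origin
mos('scene0',[(270,230,60,80,5),(170,180,70,40,5),(360,230,90,50,5),(210,140,50,30,5),(270,190,50,30,5)],[(0,0),(300,0),(300,200),(0,450),(300,450)])
mos('side0',[(215,170,60,60,5),(295,145,60,35,5),(240,240,70,60,5),(360,150,50,30,5),(310,180,50,40,5)],[(0,0),(300,0),(300,200),(0,400),(0+0,400)][:4]+[(660-10-250+250-0-100-0,0)][:0]+[(550,400)] if False else [(0,0),(300,0),(300,180),(0,310),(0,400)][:0] or [(0,0),(300,0),(300,180),(0,300),(0,0)][:4]+[(550,390)][:0]+[(0,450-0)][:0]+[(0,0)][:0] or [] if False else [(0,0),(300,0),(300,180),(0,310),(540,400-10)] if False else [(0,0),(305,0),(305,180),(0,310),(50,460)][:4]+[(0,460)][:0]+[(300,480)][:0]+[(0,0)][:0]) if False else mos('side0',[(215,170,60,60,5),(295,145,60,35,5),(240,240,70,60,5),(360,150,50,25,5),(305,185,60,30,5)],[(0,0),(305,0),(305,180),(0,310),(0,440)])
E
```

```text
(no output)
```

View pics/scene0_m.png

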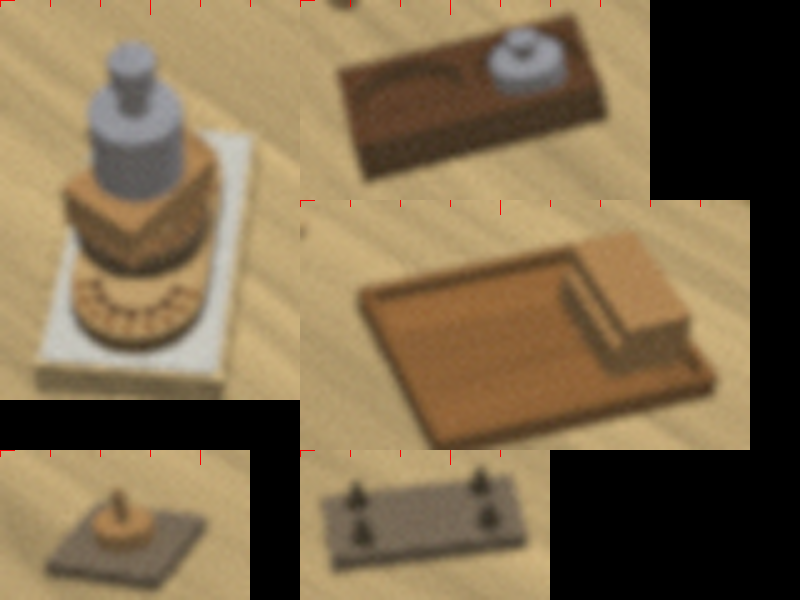

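View pics/side0_m.png

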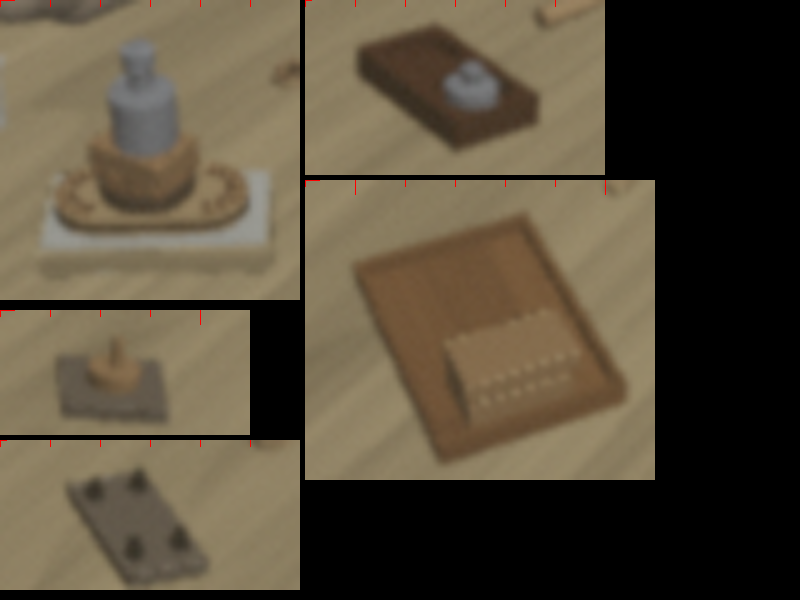

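The crops show the corners, tips and post of each fixture clearly; next I fit their poses from both views.

```bash
cat > fit.py <<'E'
from h import *
from scipy.optimize import least_squares
S,T=load('scene0'),load('side0')
def px(p,org,out): return [(p[0]-out[0])/5+org[0]-.4,(p[1]-out[1])/5+org[1]-.4]
items={
'board':(((270,230),(0,0),[((70,-40,20),(253,135)),((-70,-40,20),(222,380)),((-70,40,20),(38,363))]),
         ((215,170),(0,0),[((-70,-40,20),(42,245)),((70,-40,20),(272,243)),((70,40,20),(267,172))])),
'knob':(((270,230),(0,0),[((0,0,128),(132,61))]),((215,170),(0,0),[((0,0,128),(138,55))])),
'rest':(((170,180),(300,0),[((68,38,0),(366,182)),((-68,38,0),(606,118)),((68,-38,26),(338,72)),((-68,-38,26),(572,15))]),
        ((295,145),(305,0),[((68,38,26),(358,48)),((68,-38,26),(438,25)),((-68,38,0),(458,150)),((-68,-38,26),(538,95))])),
'tray':(((360,230),(300,200),[((70,-50,14),(360,292)),((-70,50,14),(715,377)),((70,50,14),(434,442))]),
        ((240,240),(305,180),[((70,50,14),(355,265)),((70,-50,14),(525,213)),((-70,-50,14),(625,380)),((-70,50,14),(440,455))])),
'ringst':(((210,140),(0,450),[((0,0,49),(118,494)),((0,0,26),(123,521))]),((360,150),(0,310),[((0,0,49),(115,341)),((0,0,26),(114,367))])),
'oval':(((270,190),(300,450),[((35,16,26),(480,468)),((-35,16,26),(357,483)),((-35,-16,26),(362,517)),((35,-16,26),(487,503))]),
        ((305,185),(0,440),[((-35,16,26),(138,470)),((-35,-16,26),(92,480)),((35,16,26),(180,527)),((35,-16,26),(133,538))])),
}
for n,(a,b) in items.items():
    P=[];
    for c,(org,out,l) in ((S,a),(T,b)):
        P+=[(c,np.array(m)/1e3,np.array(px(p,org,out))) for m,p in l]
    def res(q):
        r=[]
        for c,m,p in P:
            ca,sa=np.cos(q[2]),np.sin(q[2])
            X=[q[0]+ca*m[0]-sa*m[1],q[1]+sa*m[0]+ca*m[1],m[2]]
            r+=list(proj(c,X)[0]-p)
        return np.array(r)
    best=min((least_squares(res,[.5,0,y]) for y in (0,1.6,3.1,-1.6)),key=lambda s:s.cost)
    q=best.x; print(n,(q[:2]*1e3).round(1),np.degrees(q[2]).round(1),'rms px',np.sqrt(np.mean(best.fun**2)).round(2),'reach',np.hypot(*q[:2]).round(3)); print(best.fun.reshape(-1,2).round(1).tolist())
    if n=='rest': print('well',(q[:2]*1e3+33*np.r_[np.cos(q[2]),np.sin(q[2])]).round(1))
E
python3 fit.py
```

```text
board [626.1 200.1] -140.3 rms px 0.94 reach 0.657
[[0.5, -1.3], [0.5, -0.6], [-1.0, 0.2], [-1.7, 1.2], [-0.6, -0.0], [0.9, -1.3]]
knob [628.3 197.7] 91.7 rms px 0.49 reach 0.659
[[-0.1, 0.6], [0.7, 0.3]]
rest [ 617.3 -210.5] -21.2 rms px 0.53 reach 0.652
[[-0.3, 0.2], [0.9, 0.0], [-0.6, -0.7], [0.3, -1.0], [-0.5, -0.5], [-0.3, -0.7], [-0.6, 0.4], [0.3, -0.1]]
well [ 648.  -222.4]
tray [401.3 328.1] -29.7 rms px 0.82 reach 0.518
[[-0.5, -1.2], [1.0, -0.5], [1.1, -0.3], [-0.9, -0.7], [-0.2, -0.5], [0.3, 0.5], [-0.6, -1.8]]
ringst [ 428.2 -330.9] 0.0 rms px 0.36 reach 0.541
[[0.1, -0.8], [0.2, -0.1], [-0.0, -0.3], [-0.6, -0.1]]
oval [449.8 -15. ] 145.3 rms px 0.2 reach 0.45
[[0.1, 0.1], [-0.1, 0.1], [0.0, 0.3], [0.4, 0.0], [0.0, -0.1], [0.3, -0.4], [-0.0, 0.0], [0.1, -0.3]]
```

```bash
cat > go.py <<'E'
import sys
from h import *
def go(x,y,z,yaw):
    o=sensors.get_obs(); from scipy.spatial.transform import Rotation as Ro
    R=Ro.from_euler('xyz',o['tool_rot'],degrees=True); y0=o['tool_rot'][2]
    d=R.inv().apply(np.array([x,y,z])-o['tool_pos']*1e3)
    T=Ro.from_euler('xyz',[180,0,yaw],degrees=True)
    print('xyz',d.round(1),'rot',(R.inv()*T).as_rotvec().round(4),'q7',o['qpos'][6].round(1),'t',o['time_s'],'F',o['force'].round(1),'tcp',(o['tool_pos']*1e3).round(1),o['tool_rot'].round(1))
if len(sys.argv)>4: go(*map(float,sys.argv[1:5]))
E
python3 go.py 628 198 250 107
```

```text
xyz [ 656.  -591.5  -19.5] rot [-1.3000e-03 -1.0000e-03 -1.4737e+00] q7 -3.3 t 0.15 F [0.5 0.3 0.2] tcp [ 249.2 -599.9  229.7] [-179.9    0.    22.6]
```

Emit:
{"fn": "drive_tool", "kwargs": {
  "moves": [
    {"x": 50, "y": -45, "z": -10, "rz": -0.1, "fingers": -1},
    {"x": 100, "y": -90, "z": -20, "rz": -0.2, "fingers": -1},
    {"x": 150, "y": -135, "z": -20, "rz": -0.3, "fingers": -1},
    {"x": 656, "y": -591, "z": -20, "rz": -1.47, "fingers": -1},
    {"x": 656, "y": -591, "z": -20, "rz": -1.47, "fingers": -1},
    {"x": 656, "y": -591, "z": -20, "rz": -1.47, "fingers": -1},
    {"x": 656, "y": -591, "z": -20, "rz": -1.47, "fingers": -1},
    {"x": 656, "y": -591, "z": -20, "rz": -1.47, "fingers": -1},
    {"x": 656, "y": -591, "z": -20, "rz": -1.47, "fingers": -1},
    {"x": 656, "y": -591, "z": -20, "rz": -1.47, "fingers": -1},
    {"x": 656, "y": -591, "z": -20, "rz": -1.47, "fingers": -1},
    {"x": 656, "y": -591, "z": -20, "rz": -1.47, "fingers": -1},
    {"x": 656, "y": -591, "z": -20, "rz": -1.47, "fingers": -1},
    {"x": 656, "y": -591, "z": -20, "rz": -1.47, "fingers": -1},
    {"x": 656, "y": -591, "z": -20, "rz": -1.47, "fingers": -1},
    {"x": 656, "y": -591, "z": -20, "rz": -1.47, "fingers": -1},
    {"x": 656, "y": -591, "z": -20, "rz": -1.47, "fingers": -1},
    {"x": 656, "y": -591, "z": -20, "rz": -1.47, "fingers": -1},
    {"x": 656, "y": -591, "z": -20, "rz": -1.47, "fingers": -1},
    {"x": 656, "y": -591, "z": -20, "rz": -1.47, "fingers": -1}
  ]
}}

```text
invalid input at $.moves[0]: expected keys x, y, z, rx, ry, rz, fingers
```

```bash
python3 go.py 628.3 197.7 119 107; python3 - <<'E'
from h import *
c=snap('wrist','w1'); print(proj(c,[[.6283,.1977,.138],[.6283,.1977,.07]]))
E
```

```text
xyz [ 656.1 -590.9  111.5] rot [-1.3000e-03 -1.0000e-03 -1.4737e+00] q7 -3.3 t 0.15 F [0.5 0.3 0.2] tcp [ 249.2 -599.9  229.7] [-179.9    0.    22.6]
[[16858.58917811 17564.65316127]
 [ 1272.32905247  1230.94080565]]
```

View pics/w1.png

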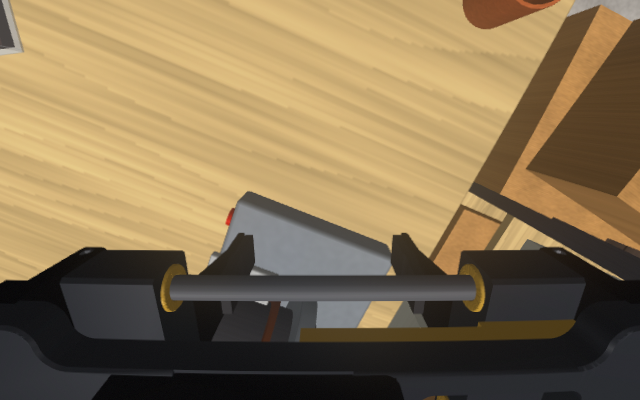

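The move was refused because every key is required, so this is the wrist view at the start pose: fingers at about (235,270) and (405,270), bench visible ahead. I'll resend it with all keys.

Emit:
{"fn": "drive_tool", "kwargs": {
  "moves": [
    {"x": 50, "y": -45, "z": -10, "rx": 0, "ry": 0, "rz": -0.1, "fingers": -1},
    {"x": 100, "y": -90, "z": -20, "rx": 0, "ry": 0, "rz": -0.2, "fingers": -1},
    {"x": 150, "y": -135, "z": -20, "rx": 0, "ry": 0, "rz": -0.3, "fingers": -1},
    {"x": 656, "y": -591, "z": -20, "rx": 0, "ry": 0, "rz": -1.47, "fingers": -1},
    {"x": 656, "y": -591, "z": -20, "rx": 0, "ry": 0, "rz": -1.47, "fingers": -1},
    {"x": 656, "y": -591, "z": -20, "rx": 0, "ry": 0, "rz": -1.47, "fingers": -1},
    {"x": 656, "y": -591, "z": -20, "rx": 0, "ry": 0, "rz": -1.47, "fingers": -1},
    {"x": 656, "y": -591, "z": -20, "rx": 0, "ry": 0, "rz": -1.47, "fingers": -1},
    {"x": 656, "y": -591, "z": -20, "rx": 0, "ry": 0, "rz": -1.47, "fingers": -1},
    {"x": 656, "y": -591, "z": -20, "rx": 0, "ry": 0, "rz": -1.47, "fingers": -1},
    {"x": 656, "y": -591, "z": -20, "rx": 0, "ry": 0, "rz": -1.47, "fingers": -1},
    {"x": 656, "y": -591, "z": -20, "rx": 0, "ry": 0, "rz": -1.47, "fingers": -1},
    {"x": 656, "y": -591, "z": -20, "rx": 0, "ry": 0, "rz": -1.47, "fingers": -1},
    {"x": 656, "y": -591, "z": -20, "rx": 0, "ry": 0, "rz": -1.47, "fingers": -1},
    {"x": 656, "y": -591, "z": -20, "rx": 0, "ry": 0, "rz": -1.47, "fingers": -1},
    {"x": 656, "y": -591, "z": -20, "rx": 0, "ry": 0, "rz": -1.47, "fingers": -1},
    {"x": 656, "y": -591, "z": -20, "rx": 0, "ry": 0, "rz": -1.47, "fingers": -1},
    {"x": 656, "y": -591, "z": -20, "rx": 0, "ry": 0, "rz": -1.47, "fingers": -1},
    {"x": 656, "y": -591, "z": -20, "rx": 0, "ry": 0, "rz": -1.47, "fingers": -1},
    {"x": 656, "y": -591, "z": -20, "rx": 0, "ry": 0, "rz": -1.47, "fingers": -1}
  ]
}}

```text
time_s: 2.7
tool_pos: [0.6285, 0.1966, 0.2508]
tool_rot: [180.0, 0.0, 106.7]
force: [0.0, 0.2, -0.5]
grip_width: 0.087
grasp_force: 0.0
```

```bash
python3 go.py 628.3 197.7 119 107; python3 - <<'E'
from h import *
c=snap('wrist','w2'); print(proj(c,[[.6283,.1977,.138],[.6283,.1977,.07]]))
E
```

```text
xyz [1.200e+00 1.000e-01 1.318e+02] rot [ 0.0004  0.0005 -0.0045] q7 -14.1 t 2.7 F [ 0.   0.2 -0.5] tcp [628.5 196.6 250.8] [180.    0.  106.7]
[[323.07869791 198.04750111]
 [322.94497315 181.42718779]]
```

View pics/w2.png

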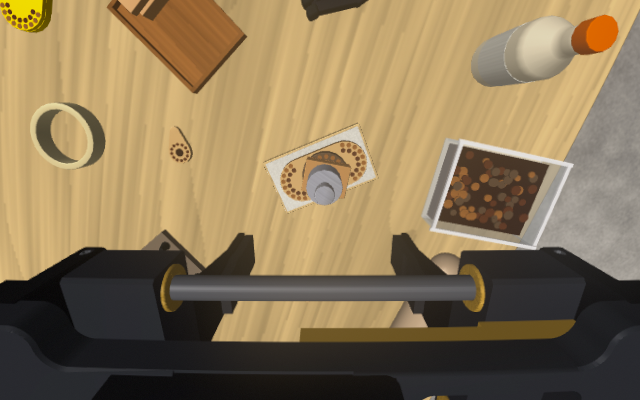

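```bash
python3 - <<'E'
from h import *
c=load('w2')
for z in (.13,.137): print(at(c,(324,192),z))
for p in [(264,160),(359,123),(377,179),(289,212)]: print(at(c,p,.02))
E
```

```text
[0.62808522 0.2016654  0.13      ]
[0.62747081 0.20356331 0.137     ]
[0.54676805 0.19159153 0.02      ]
[0.65436646 0.27466154 0.02      ]
[0.70251384 0.21085977 0.02      ]
[0.59834086 0.1288871  0.02      ]
```

The picture shows the knob at (324,192) and the board corners at (264,160), (359,123), (377,179) and (289,212), which agree with the external fit to 1–3 mm. I'll grasp the knob at (628, 200).

Emit:
{"fn": "drive_tool", "kwargs": {
  "moves": [
    {"x": 3, "y": 0, "z": 40, "rx": 0, "ry": 0, "rz": 0, "fingers": -1},
    {"x": 3, "y": 0, "z": 80, "rx": 0, "ry": 0, "rz": 0, "fingers": -1},
    {"x": 3, "y": 0, "z": 110, "rx": 0, "ry": 0, "rz": 0, "fingers": -1},
    {"x": 3, "y": 0, "z": 125, "rx": 0, "ry": 0, "rz": 0, "fingers": -1},
    {"x": 3, "y": 0, "z": 132, "rx": 0, "ry": 0, "rz": 0, "fingers": -1},
    {"x": 3, "y": 0, "z": 132, "rx": 0, "ry": 0, "rz": 0, "fingers": -1},
    {"x": 3, "y": 0, "z": 132, "rx": 0, "ry": 0, "rz": 0, "fingers": 1},
    {"x": 3, "y": 0, "z": 132, "rx": 0, "ry": 0, "rz": 0, "fingers": 1},
    {"x": 3, "y": 0, "z": 132, "rx": 0, "ry": 0, "rz": 0, "fingers": 1},
    {"x": 3, "y": 0, "z": 132, "rx": 0, "ry": 0, "rz": 0, "fingers": 1},
    {"x": 3, "y": 0, "z": 132, "rx": 0, "ry": 0, "rz": 0, "fingers": 1},
    {"x": 3, "y": 0, "z": 132, "rx": 0, "ry": 0, "rz": 0, "fingers": 1},
    {"x": 3, "y": 0, "z": 132, "rx": 0, "ry": 0, "rz": 0, "fingers": 1}
  ],
  "force": 35
}}

```text
time_s: 4.38
tool_pos: [0.6275, 0.2001, 0.1185]
tool_rot: [-180.0, 0.0, 106.8]
force: [0.2, 0.2, -0.0]
grip_width: 0.0253
grasp_force: 0.0
```

```bash
python3 go.py 648 -222.4 180 107
```

```text
xyz [-410.4 -102.4  -61.5] rot [-0.0001  0.0001 -0.0037] q7 -17.1 t 4.375 F [ 0.2  0.2 -0. ] tcp [627.5 200.1 118.5] [-180.     0.   106.8]
```

Emit:
{"fn": "drive_tool", "kwargs": {
  "moves": [
    {"x": 0, "y": 0, "z": 0, "rx": 0, "ry": 0, "rz": 0, "fingers": 1},
    {"x": 0, "y": 0, "z": 0, "rx": 0, "ry": 0, "rz": 0, "fingers": 1},
    {"x": 0, "y": 0, "z": 0, "rx": 0, "ry": 0, "rz": 0, "fingers": 1},
    {"x": 0, "y": 0, "z": 0, "rx": 0, "ry": 0, "rz": 0, "fingers": 1},
    {"x": 0, "y": 0, "z": -5, "rx": 0, "ry": 0, "rz": 0, "fingers": 1},
    {"x": 0, "y": 0, "z": -15, "rx": 0, "ry": 0, "rz": 0, "fingers": 1},
    {"x": 0, "y": 0, "z": -30, "rx": 0, "ry": 0, "rz": 0, "fingers": 1},
    {"x": 0, "y": 0, "z": -50, "rx": 0, "ry": 0, "rz": 0, "fingers": 1},
    {"x": 0, "y": 0, "z": -60, "rx": 0, "ry": 0, "rz": 0, "fingers": 1},
    {"x": 0, "y": 0, "z": -60, "rx": 0, "ry": 0, "rz": 0, "fingers": 1}
  ]
}}

```text
time_s: 5.62
tool_pos: [0.6282, 0.2004, 0.1801]
tool_rot: [179.9, 0.0, 106.8]
force: [-0.2, 0.3, -3.5]
grip_width: 0.0184
grasp_force: 35.0
```

```bash
python3 go.py 648 -222.4 180 107; python3 -c "
from h import *
snap('wrist','w3');snap('scene','s3')"
```

```text
xyz [-4.105e+02 -1.031e+02 -1.000e-01] rot [ 0.0024  0.0002 -0.0037] q7 -15.7 t 5.625 F [-0.2  0.3 -3.5] tcp [628.2 200.4 180.1] [179.9   0.  106.8]
```

```bash
python3 - <<'E'
from h import *
c=load('s3');print(proj(c,[[.628,.2,.191]]))
a=cv2.imread('pics/w3.png')[100:400,120:520]; b=cv2.imread('pics/s3.png')[170:320,240:360]
M=np.zeros((600,800,3),np.uint8); M[:300,:400]=a; M[:600,400:]=cv2.resize(b,None,fx=400/120,fy=4,interpolation=cv2.INTER_CUBIC)
cv2.imwrite('pics/m3.png',M)
E
```

```text
[[295.19488657 219.60534316]]
```

View pics/m3.png

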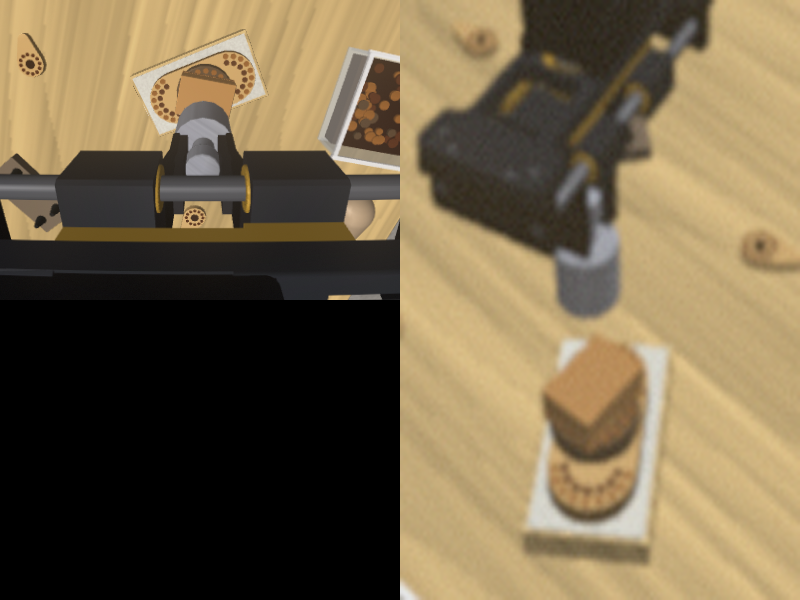

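```bash
python3 - <<'E'
from h import *
w=load('w3')
for v in (246,250,254): print(at(w,(323,v),.200)-np.array([.6282,.2004,0]))
s=load('s3')
Q=[at(s,p,.07) for p in [(283.5,268.7),(300,253.7),(312.9,263),(297.6,277)]]
Q=np.array(Q)[:,:2]*1e3; print(Q.round(1),Q.mean(0))
for i in range(4):
    d=Q[(i+1)%4]-Q[i]; print(np.hypot(*d).round(1),np.degrees(np.arctan2(d[1],d[0])).round(1))
E
```

```text
[-0.00487235  0.01535128  0.2       ]
[-0.00420617  0.01314895  0.2       ]
[-0.0035333   0.01092456  0.2       ]
[[661.2 191.2]
 [608.  184.2]
 [607.1 223.8]
 [655.6 228.8]] [632.98107252 207.01653371]
53.7 -172.6
39.6 91.2
48.8 5.9
38.0 -81.5
```

The crops show the weight hanging upright under the fingers, its axis at about (296,·) in the scene picture, and the caul top with corners at about (283,269), (300,254), (313,263) and (298,277). The weight may sit a few mm off the TCP along tool x, so I'll check over the well.

Emit:
{"fn": "drive_tool", "kwargs": {
  "moves": [
    {"x": -15, "y": -4, "z": 0, "rx": 0, "ry": 0, "rz": 0, "fingers": 1},
    {"x": -50, "y": -12, "z": 0, "rx": 0, "ry": 0, "rz": 0, "fingers": 1},
    {"x": -95, "y": -24, "z": 0, "rx": 0, "ry": 0, "rz": 0, "fingers": 1},
    {"x": -145, "y": -36, "z": 0, "rx": 0, "ry": 0, "rz": 0, "fingers": 1},
    {"x": -195, "y": -48, "z": 0, "rx": 0, "ry": 0, "rz": 0, "fingers": 1},
    {"x": -245, "y": -61, "z": 0, "rx": 0, "ry": 0, "rz": 0, "fingers": 1},
    {"x": -295, "y": -73, "z": 0, "rx": 0, "ry": 0, "rz": 0, "fingers": 1},
    {"x": -340, "y": -84, "z": 20, "rx": 0, "ry": 0, "rz": 0, "fingers": 1},
    {"x": -380, "y": -94, "z": 40, "rx": 0, "ry": 0, "rz": 0, "fingers": 1},
    {"x": -405, "y": -100, "z": 55, "rx": 0, "ry": 0, "rz": 0, "fingers": 1},
    {"x": -415, "y": -103, "z": 65, "rx": 0, "ry": 0, "rz": 0, "fingers": 1},
    {"x": -415, "y": -103, "z": 70, "rx": 0, "ry": 0, "rz": 0, "fingers": 1},
    {"x": -415, "y": -103, "z": 70, "rx": 0, "ry": 0, "rz": 0, "fingers": 1}
  ]
}}

```text
time_s: 7.35
tool_pos: [0.6493, -0.2241, 0.1087]
tool_rot: [180.0, -0.1, 107.0]
force: [-0.4, -0.4, -2.7]
grip_width: 0.0185
grasp_force: 35.0
```

```bash
python3 - <<'E'
from h import *
print(sensors.get_obs()['tool_pos'])
snap('scene','s4');snap('side','d4');snap('wrist','w4')
a=cv2.imread('pics/s4.png')[160:220,165:245]; b=cv2.imread('pics/d4.png')[130:190,285:365]
M=np.zeros((600,800,3),np.uint8); M[:300,:400]=cv2.resize(a,None,fx=5,fy=5,interpolation=cv2.INTER_CUBIC); M[:300,400:]=cv2.resize(b,None,fx=5,fy=5,interpolation=cv2.INTER_CUBIC)
M[300:,200:600]=cv2.imread('pics/w4.png')[100:400,120:520]
cv2.imwrite('pics/m4.png',M)
E
```

```text
[ 0.64929699 -0.22406149  0.10870559]
```

View pics/m4.png

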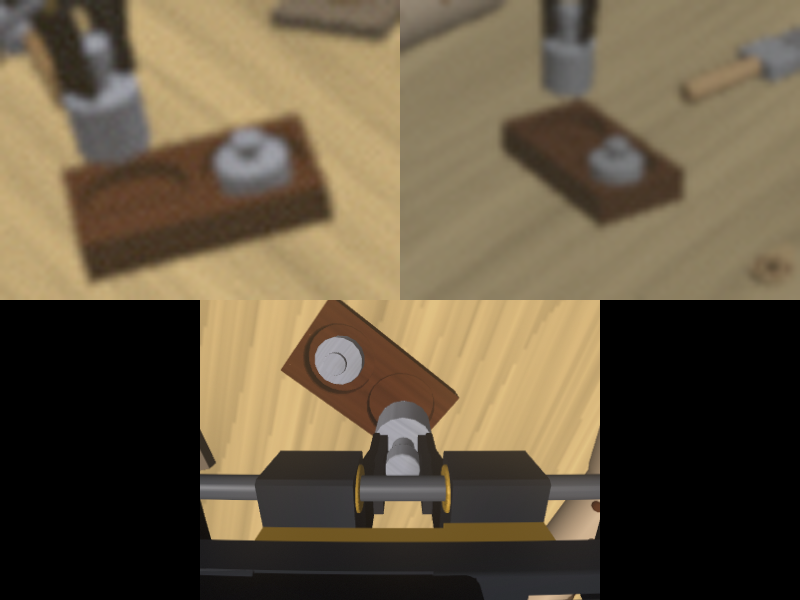

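```bash
python3 - <<'E'
from h import *
from scipy.optimize import least_squares
s,d,w=load('s4'),load('d4'),load('w4')
th=np.linspace(0,2*np.pi,73)
def feat(c,x,y,z):
    p=proj(c,np.c_[x+.02*np.cos(th),y+.02*np.sin(th),0*th+z]); return np.r_[(p[:,0].min()+p[:,0].max())/2,p[:,1].max()]
ms=np.r_[165+111/5-.4,160+161/5-.4]; md=np.r_[285+168/5-.4,130+96/5-.4]
f=lambda q:np.r_[feat(s,*q[:2],.060)-ms,feat(d,*q[:2],.060)-md]
for sel in ([0,1,2,3],[0,1],[2,3]):
    r=least_squares(lambda q:f(q)[sel],[.65,-.22]); print(r.x*1e3,r.fun.round(1))
# wrist: body bottom? top rim of body z=.096, front (far from gripper) edge at full (322,201)->
print('well rim centre',at(w,(322,202),.026)*1e3,'low',at(w,(258,160),.043)*1e3)
print('rimL/R',at(w,(288,200),.026)*1e3,at(w,(354,200),.026)*1e3)
o=np.array([.6493,-.2241]);tx=np.array([-.292,.956])
for k in (0,.005,.01):
    q=o+k*tx; print(k,proj(w,[[*(q+.02*tx),.096],[*q,.127]]))
E
```

```text
[ 650.78706082 -227.57232854] [-0.   0.1  0.1  0. ]
[ 650.52777064 -227.95447051] [0. 0.]
[ 651.1122536  -227.40975143] [0. 0.]
well rim centre [ 647.05868028 -218.5501975    26.        ] low [ 587.99806769 -195.02878199   43.        ]
rimL/R [ 618.18944337 -225.4333245    26.        ] [ 673.1992387 -208.6716622   26.       ]
0 [[322.80764234 215.05933693]
 [322.94910522 269.67224415]]
0.005 [[322.80881522 207.48003561]
 [322.95209672 261.50950974]]
0.01 [[322.80998611 199.76886347]
 [322.95511523 253.17277395]]
```

```bash
python3 - <<'E'
from h import *
s,w=load('s4'),load('w4')
o=np.array([.6493,-.2241]);tx=np.array([-.292,.956])
for k in (-.005,0,.005): q=o+k*tx; print(k,proj(w,[[*(q+.02*tx),.096],[*(q+.02*tx),.060],[*q,.128]])[:,1])
print('scene well',at(s,(165+136/5-.4,160+185/5-.4),.026)*1e3)
th=np.linspace(0,2*np.pi,9)[:-1]
for x,y in ((.648,-.2224),(.647,-.2185)):
    r=np.c_[x+.0295*np.cos(th),y+.0295*np.sin(th),0*th+.026]
    print((proj(s,r)*5-[165*5-2,160*5-2]).round().tolist()); print((proj(w,r)+[80,200]).round().tolist())
E
```

```text
-0.005 [222.50899854 204.4631147  278.69003334]
0 [215.05933693 198.08887456 270.65928054]
0.005 [207.48003561 191.62363621 262.45642621]
scene well [ 644.68828055 -225.78641858   26.        ]
[[86.0, 214.0], [119.0, 223.0], [162.0, 213.0], [187.0, 190.0], [180.0, 167.0], [148.0, 158.0], [107.0, 168.0], [81.0, 191.0]]
[[434.0, 415.0], [432.0, 391.0], [412.0, 375.0], [385.0, 377.0], [369.0, 397.0], [373.0, 421.0], [392.0, 436.0], [417.0, 434.0]]
[[91.0, 216.0], [125.0, 226.0], [167.0, 216.0], [192.0, 192.0], [186.0, 169.0], [153.0, 160.0], [112.0, 170.0], [86.0, 193.0]]
[[434.0, 411.0], [432.0, 387.0], [412.0, 370.0], [386.0, 373.0], [369.0, 392.0], [373.0, 417.0], [392.0, 432.0], [417.0, 429.0]]
```

```bash
python3 go.py 648 -220.5 64 107
```

```text
xyz [ 4.9 -0.3 45.6] rot [ 0.0014  0.0004 -0.0011] q7 21.9 t 7.5 F [-1.2  0.4 -3.6] tcp [ 649.7 -225.1  109.6] [179.9   0.  106.9]
```

Emit:
{"fn": "drive_tool", "kwargs": {
  "moves": [
    {"x": 5, "y": -1, "z": 5, "rx": 0, "ry": 0, "rz": 0, "fingers": 1},
    {"x": 5, "y": -1, "z": 12, "rx": 0, "ry": 0, "rz": 0, "fingers": 1},
    {"x": 5, "y": -1, "z": 20, "rx": 0, "ry": 0, "rz": 0, "fingers": 1},
    {"x": 5, "y": -1, "z": 28, "rx": 0, "ry": 0, "rz": 0, "fingers": 1},
    {"x": 5, "y": -1, "z": 34, "rx": 0, "ry": 0, "rz": 0, "fingers": 1},
    {"x": 5, "y": -1, "z": 38, "rx": 0, "ry": 0, "rz": 0, "fingers": 1},
    {"x": 5, "y": -1, "z": 41, "rx": 0, "ry": 0, "rz": 0, "fingers": 1},
    {"x": 5, "y": -1, "z": 43, "rx": 0, "ry": 0, "rz": 0, "fingers": 1},
    {"x": 5, "y": -1, "z": 43, "rx": 0, "ry": 0, "rz": 0, "fingers": 1},
    {"x": 5, "y": -1, "z": 43, "rx": 0, "ry": 0, "rz": 0, "fingers": 1}
  ]
}}

```text
time_s: 8.75
tool_pos: [0.6466, -0.2225, 0.0658]
tool_rot: [180.0, 0.0, 106.8]
force: [0.5, -0.4, -3.5]
grip_width: 0.0185
grasp_force: 35.0
```

```bash
python3 go.py 648 -220.5 63 107
```

```text
xyz [1.5 2.  2.8] rot [ 0.0003  0.0003 -0.0037] q7 20.7 t 8.75 F [ 0.5 -0.4 -3.5] tcp [ 646.6 -222.5   65.8] [180.    0.  106.8]
```

Emit:
{"fn": "drive_tool", "kwargs": {
  "moves": [
    {"x": 1, "y": 1, "z": 1, "rx": 0, "ry": 0, "rz": 0, "fingers": 1},
    {"x": 1, "y": 1, "z": 2, "rx": 0, "ry": 0, "rz": 0, "fingers": 1},
    {"x": 1, "y": 1, "z": 3, "rx": 0, "ry": 0, "rz": 0, "fingers": 1},
    {"x": 1, "y": 1, "z": 3.5, "rx": 0, "ry": 0, "rz": 0, "fingers": 1},
    {"x": 1, "y": 1, "z": 3.5, "rx": 0, "ry": 0, "rz": 0, "fingers": 1}
  ]
}}

```text
time_s: 9.38
tool_pos: [0.6473, -0.2213, 0.0625]
tool_rot: [180.0, 0.0, 106.8]
force: [-0.2, 0.4, 0.6]
grip_width: 0.019
grasp_force: 35.0
```

Force has gone from −3.5 to +0.6 N, so the weight is standing. I'll release it gently and rise.

Emit:
{"fn": "drive_tool", "kwargs": {
  "moves": [
    {"x": 0, "y": 0, "z": 0, "rx": 0, "ry": 0, "rz": 0, "fingers": 0.3},
    {"x": 0, "y": 0, "z": 0, "rx": 0, "ry": 0, "rz": 0, "fingers": 0.0},
    {"x": 0, "y": 0, "z": 0, "rx": 0, "ry": 0, "rz": 0, "fingers": -0.3},
    {"x": 0, "y": 0, "z": 0, "rx": 0, "ry": 0, "rz": 0, "fingers": -0.5},
    {"x": 0, "y": 0, "z": 0, "rx": 0, "ry": 0, "rz": 0, "fingers": -0.5},
    {"x": 0, "y": 0, "z": 0, "rx": 0, "ry": 0, "rz": 0, "fingers": -0.5},
    {"x": 0, "y": 0, "z": -20, "rx": 0, "ry": 0, "rz": 0, "fingers": -0.5},
    {"x": 0, "y": 0, "z": -60, "rx": 0, "ry": 0, "rz": 0, "fingers": -0.5},
    {"x": 0, "y": 0, "z": -120, "rx": 0, "ry": 0, "rz": 0, "fingers": -0.5},
    {"x": 0, "y": 0, "z": -120, "rx": 0, "ry": 0, "rz": 0, "fingers": -0.5}
  ]
}}

```text
time_s: 10.62
tool_pos: [0.6509, -0.2215, 0.1904]
tool_rot: [179.4, 0.4, 106.8]
force: [-0.2, 0.8, -1.2]
grip_width: 0.0655
grasp_force: 0.0
```

```bash
python3 - <<'E'
from h import *
s=snap('scene','s5'); d=snap('side','d5')
# caul & stack crops, 6x
a=cv2.imread('pics/s5.png'); b=cv2.imread('pics/d5.png')
M=np.zeros((600,800,3),np.uint8)
r=lambda i,u,v,w,h,k: cv2.resize(i[v:v+h,u:u+w],None,fx=k,fy=k,interpolation=cv2.INTER_CUBIC)
M[:360,:400]=r(a,270,245,50,45,8); M[:360,400:]=r(b,220,175,50,45,8)
M[360:600,:320]=r(a,170,160,80,60,4); M[360:600,400:720]=r(b,285,130,80,60,4)
cv2.imwrite('pics/m5.png',M)
E
python3 go.py 630 202 200 97
```

```text
xyz [410.4 105.3 -16.3] rot [0.0027 0.002  0.1709] q7 22.8 t 10.725 F [-0.6 -0.4 -0.5] tcp [ 647.8 -221.3  184.4] [1.799e+02 1.000e-01 1.068e+02]
```

View pics/m5.png

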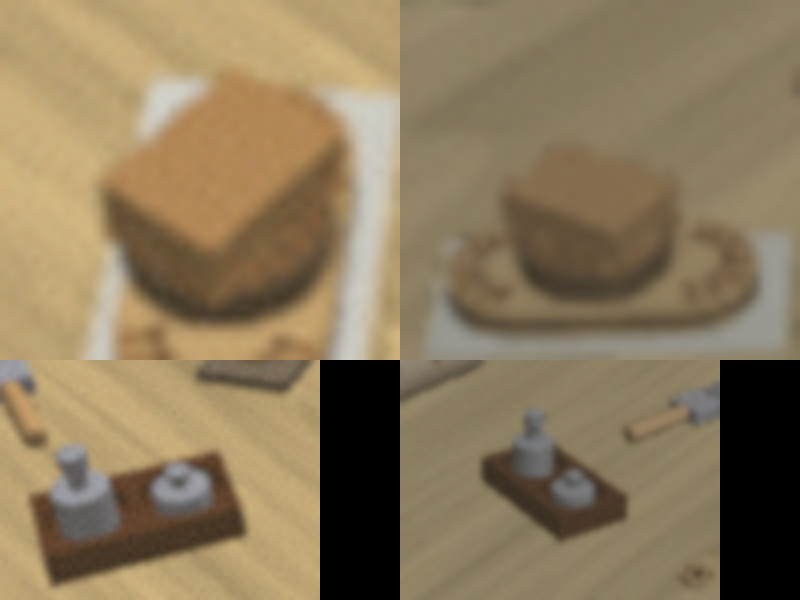

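The weight stands upright in the empty well in both views. The caul top corners are readable in both crops: scene (105,183), (215,250), (345,130), (232,72) and side (560,148), (505,190), (610,240), (675,190).

```bash
cat > fitr.py <<'E'
from h import *
from scipy.optimize import least_squares
def fit(obs,model,init=(.63,.2,0)):
    # obs: list of (cam, Nx2 px, model pts mm)
    def res(q):
        ca,sa=np.cos(q[2]),np.sin(q[2]); r=[]
        for c,p,m in obs:
            m=np.array(m,float)/1e3
            X=np.c_[q[0]+ca*m[:,0]-sa*m[:,1],q[1]+sa*m[:,0]+ca*m[:,1],m[:,2]]
            r.append((proj(c,X)-np.array(p)).ravel())
        return np.concatenate(r)
    b=min((least_squares(res,[init[0],init[1],y]) for y in np.arange(-3,3.2,.8)),key=lambda s:s.cost)
    print((b.x[:2]*1e3).round(1),np.degrees(b.x[2]).round(1)%180,'rms',np.sqrt(np.mean(b.fun**2)).round(2)); print(b.fun.round(1).tolist()); return b.x
E
python3 - <<'E'
from fitr import *
s,d=load('s5'),load('d5')
P=np.array([(105,183),(215,250),(345,130),(232,72)])/8+[270,245]-.4
Q=(np.array([(560,148),(505,190),(610,240),(675,190)])-[400,0])/8+[220,175]-.4
for a,b in ((27,20),(20,27)):
    m=[(-a,b,70),(-a,-b,70),(a,-b,70),(a,b,70)]
    fit([(s,P,m),(d,Q,m)],m)
E
```

```text
[630.9 203.2] 6.599999999999994 rms 0.77
[-0.3, -0.3, 0.3, 0.4, 0.7, -0.1, 0.7, -1.2, -0.1, -1.2, -1.4, -0.0, 0.0, -1.0, -0.1, -1.4]
[631.1 202.8] 6.199999999999989 rms 2.6
[-0.6, -3.9, 4.8, -0.1, 1.0, 3.4, -3.9, -0.9, 3.3, -1.7, -1.0, 1.7, -3.4, -0.6, -0.5, -3.3]
```

```bash
python3 go.py 630.5 203 150 186.6
```

```text
xyz [411.3 105.9  33.7] rot [ 5.0000e-04  3.6000e-03 -1.3929e+00] q7 22.8 t 10.725 F [-0.6 -0.4 -0.5] tcp [ 647.8 -221.3  184.4] [1.799e+02 1.000e-01 1.068e+02]
```

Emit:
{"fn": "drive_tool", "kwargs": {
  "moves": [
    {"x": 40, "y": 10, "z": 0, "rx": 0, "ry": 0, "rz": -0.1, "fingers": -1},
    {"x": 100, "y": 26, "z": 0, "rx": 0, "ry": 0, "rz": -0.28, "fingers": -1},
    {"x": 160, "y": 41, "z": 0, "rx": 0, "ry": 0, "rz": -0.46, "fingers": -1},
    {"x": 220, "y": 57, "z": 0, "rx": 0, "ry": 0, "rz": -0.64, "fingers": -1},
    {"x": 280, "y": 72, "z": 5, "rx": 0, "ry": 0, "rz": -0.82, "fingers": -1},
    {"x": 335, "y": 86, "z": 10, "rx": 0, "ry": 0, "rz": -1.0, "fingers": -1},
    {"x": 385, "y": 99, "z": 15, "rx": 0, "ry": 0, "rz": -1.18, "fingers": -1},
    {"x": 408, "y": 105, "z": 25, "rx": 0, "ry": 0, "rz": -1.35, "fingers": -1},
    {"x": 411, "y": 106, "z": 34, "rx": 0, "ry": 0, "rz": -1.393, "fingers": -1},
    {"x": 411, "y": 106, "z": 34, "rx": 0, "ry": 0, "rz": -1.393, "fingers": -1},
    {"x": 411, "y": 106, "z": 34, "rx": 0, "ry": 0, "rz": -1.393, "fingers": -1},
    {"x": 411, "y": 106, "z": 34, "rx": 0, "ry": 0, "rz": -1.393, "fingers": -1}
  ]
}}

```text
time_s: 12.22
tool_pos: [0.6305, 0.2013, 0.1484]
tool_rot: [-180.0, 0.0, -173.6]
force: [0.4, 0.5, 0.2]
grip_width: 0.0874
grasp_force: 0.0
```

```bash
python3 go.py 630.5 203 57.5 186.6; python3 - <<'E'
from h import *
snap('wrist','w6')
cv2.imwrite('pics/w6c.png',cv2.resize(cv2.imread('pics/w6.png')[110:310,200:440],None,fx=3,fy=3,interpolation=cv2.INTER_CUBIC))
E
```

```text
xyz [-0.1  1.7 90.9] rot [-0.0008  0.0007 -0.0031] q7 58.1 t 12.225 F [0.4 0.5 0.2] tcp [630.5 201.3 148.4] [-180.     0.  -173.6]
```

View pics/w6c.png

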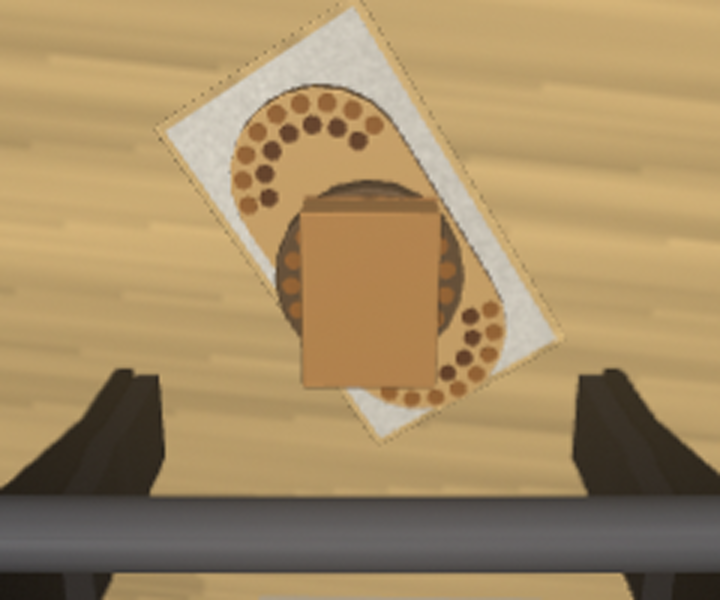

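The caul is square to the fingers, with top corners at crop (303,212), (437,212), (303,388) and (437,388). The ring and the plaque under it are visible too.

```bash
python3 - <<'E'
from h import *
w=load('w6'); g=lambda x,y,z: (at(w,(200+x/3-.33,110+y/3-.33),z)*1e3)[:2].round(1)
for p in [(303,212),(437,212),(303,388),(437,388)]: print('caul',g(*p,.07))
print('ring L/R',g(276,272,.048),g(463,272,.048), 'top-edge',g(370,181,.048),g(370,181,.034))
print('board',[g(*p,.02).tolist() for p in ((163,128),(352,5),(563,340),(380,440))])
print('plaque end dots',g(312,100,.034),g(425,395,.034))
E
```

```text
caul [604.8 179.7]
caul [600.6 216.7]
caul [658.3 184.5]
caul [653.8 224. ]
ring L/R [630.3 171.9] [623.8 229.8] top-edge [598.5 197.8] [601.3 198.1]
board [[594.1, 128.7], [548.7, 186.4], [653.3, 273.0], [700.1, 213.0]]
plaque end dots [578.  177.4] [673.5 225.3]
```

Emit:
{"fn": "drive_tool", "kwargs": {
  "moves": [
    {"x": 0, "y": 1, "z": 30, "rx": 0, "ry": 0, "rz": 0, "fingers": -1},
    {"x": 0, "y": 1, "z": 60, "rx": 0, "ry": 0, "rz": 0, "fingers": -1},
    {"x": 0, "y": 1, "z": 80, "rx": 0, "ry": 0, "rz": 0, "fingers": -1},
    {"x": 0, "y": 1, "z": 89, "rx": 0, "ry": 0, "rz": 0, "fingers": -1},
    {"x": 0, "y": 1, "z": 89, "rx": 0, "ry": 0, "rz": 0, "fingers": -1},
    {"x": 0, "y": 1, "z": 89, "rx": 0, "ry": 0, "rz": 0, "fingers": 0},
    {"x": 0, "y": 1, "z": 89, "rx": 0, "ry": 0, "rz": 0, "fingers": 0},
    {"x": 0, "y": 1, "z": 89, "rx": 0, "ry": 0, "rz": 0, "fingers": 0}
  ],
  "force": 12
}}

```text
time_s: 13.28
tool_pos: [0.63, 0.204, 0.0596]
tool_rot: [-180.0, 0.0, -173.4]
force: [0.1, -0.2, -0.8]
grip_width: 0.0643
grasp_force: 0.0
```

Emit:
{"fn": "drive_tool", "kwargs": {
  "moves": [
    {"x": 0, "y": -2, "z": 1.5, "rx": 0, "ry": 0, "rz": 0, "fingers": 0},
    {"x": 0, "y": -2, "z": 1.5, "rx": 0, "ry": 0, "rz": 0, "fingers": 1},
    {"x": 0, "y": -2, "z": 1.5, "rx": 0, "ry": 0, "rz": 0, "fingers": 1},
    {"x": 0, "y": -2, "z": 1.5, "rx": 0, "ry": 0, "rz": 0, "fingers": 1},
    {"x": 0, "y": -2, "z": 1.5, "rx": 0, "ry": 0, "rz": 0, "fingers": 1},
    {"x": 0, "y": -2, "z": 1.5, "rx": 0, "ry": 0, "rz": 0, "fingers": 1}
  ]
}}

```text
time_s: 14.02
tool_pos: [0.6299, 0.2019, 0.0575]
tool_rot: [-180.0, -0.0, -173.4]
force: [-0.4, -0.6, 0.2]
grip_width: 0.0401
grasp_force: 12.0
```

Gripped at 40 mm. Lifting.

Emit:
{"fn": "drive_tool", "kwargs": {
  "moves": [
    {"x": 0, "y": 0, "z": -3, "rx": 0, "ry": 0, "rz": 0, "fingers": 1},
    {"x": 0, "y": 0, "z": -10, "rx": 0, "ry": 0, "rz": 0, "fingers": 1},
    {"x": 0, "y": 0, "z": -25, "rx": 0, "ry": 0, "rz": 0, "fingers": 1},
    {"x": 0, "y": 0, "z": -50, "rx": 0, "ry": 0, "rz": 0, "fingers": 1},
    {"x": 0, "y": 0, "z": -60, "rx": 0, "ry": 0, "rz": 0, "fingers": 1},
    {"x": 0, "y": 0, "z": -60, "rx": 0, "ry": 0, "rz": 0, "fingers": 1}
  ]
}}

```text
time_s: 14.78
tool_pos: [0.6305, 0.2021, 0.1187]
tool_rot: [180.0, 0.1, -173.4]
force: [-0.0, -0.0, -0.1]
grip_width: 0.04
grasp_force: 12.0
```

```bash
python3 go.py 419 318 60 150.3; python3 -c "
from h import *
snap('wrist','w7')"
```

```text
xyz [196.9 139.4  58.3] rot [6.000e-04 1.900e-03 6.335e-01] q7 57.3 t 14.775 F [-0.  -0.  -0.1] tcp [630.5 202.1 118.7] [ 1.800e+02  1.000e-01 -1.734e+02]
```

Emit:
{"fn": "drive_tool", "kwargs": {
  "moves": [
    {"x": 10, "y": 7, "z": 0, "rx": 0, "ry": 0, "rz": 0.05, "fingers": 1},
    {"x": 40, "y": 28, "z": 0, "rx": 0, "ry": 0, "rz": 0.15, "fingers": 1},
    {"x": 80, "y": 57, "z": 0, "rx": 0, "ry": 0, "rz": 0.28, "fingers": 1},
    {"x": 120, "y": 85, "z": 0, "rx": 0, "ry": 0, "rz": 0.41, "fingers": 1},
    {"x": 160, "y": 113, "z": 0, "rx": 0, "ry": 0, "rz": 0.54, "fingers": 1},
    {"x": 185, "y": 131, "z": 10, "rx": 0, "ry": 0, "rz": 0.63, "fingers": 1},
    {"x": 197, "y": 139, "z": 30, "rx": 0, "ry": 0, "rz": 0.633, "fingers": 1},
    {"x": 197, "y": 139, "z": 50, "rx": 0, "ry": 0, "rz": 0.633, "fingers": 1},
    {"x": 197, "y": 139, "z": 60, "rx": 0, "ry": 0, "rz": 0.633, "fingers": 1},
    {"x": 197, "y": 139, "z": 60, "rx": 0, "ry": 0, "rz": 0.633, "fingers": 1},
    {"x": 197, "y": 139, "z": 60, "rx": 0, "ry": 0, "rz": 0.633, "fingers": 1}
  ]
}}

```text
time_s: 16.2
tool_pos: [0.4191, 0.3173, 0.0578]
tool_rot: [180.0, -0.0, 150.3]
force: [-1.0, 0.8, 0.0]
grip_width: 0.0402
grasp_force: 12.0
```

```bash
python3 go.py 419 318 20 150.3; python3 - <<'E'
from h import *
snap('wrist','w8');snap('scene','s8')
M=np.zeros((600,800,3),np.uint8)
M[:,:400]=cv2.resize(cv2.imread('pics/s8.png')[210:300,360:450][:,15:75],(400,600),interpolation=cv2.INTER_CUBIC)
M[:400,400:]=cv2.imread('pics/w8.png')[0:400,120:520]
cv2.imwrite('pics/m8.png',M)
E
```

```text
xyz [ 0.4  0.5 37.8] rot [ 0.0007 -0.0001 -0.0005] q7 4.8 t 16.2 F [-1.   0.8  0. ] tcp [419.1 317.3  57.8] [180.   -0.  150.3]
```

View pics/m8.png

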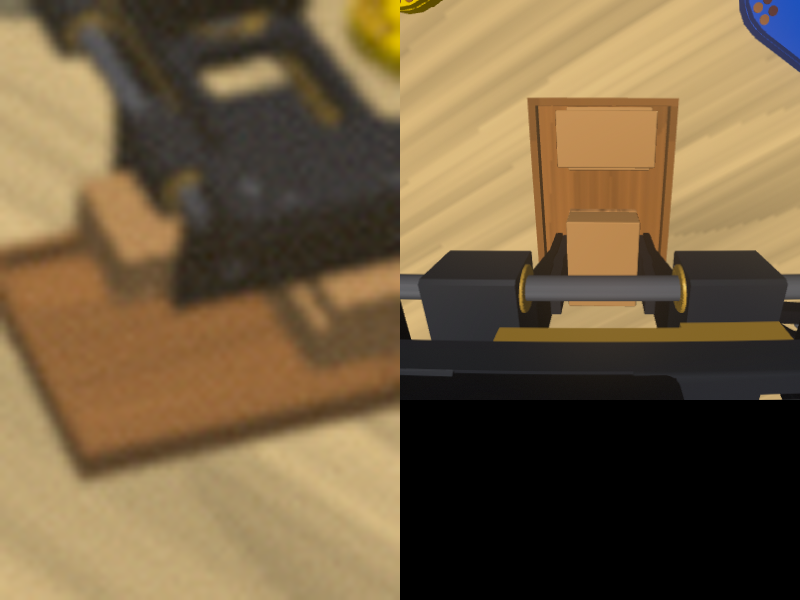

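The tray is square to the fingers and centred on the caul at wrist column 323, and the spare caul's near edge is at row 168.

```bash
python3 - <<'E'
from h import *
w=load('w8')
for p,z,n in (((323,168),.039,'spare -24'),((323,99),.014,'wall -70')):
    q=at(w,p,z)[:2]*1e3; print(n,q.round(1),'dist',np.hypot(*(q-[419,317.5])).round(1))
E
```

```text
spare -24 [375.8 341.8] dist 49.6
wall -70 [340.2 362.1] dist 90.5
```

Emit:
{"fn": "drive_tool", "kwargs": {
  "moves": [
    {"x": 1, "y": 0.5, "z": 8, "rx": 0, "ry": 0, "rz": 0, "fingers": 1},
    {"x": 1, "y": 0.5, "z": 17, "rx": 0, "ry": 0, "rz": 0, "fingers": 1},
    {"x": 1, "y": 0.5, "z": 26, "rx": 0, "ry": 0, "rz": 0, "fingers": 1},
    {"x": 1, "y": 0.5, "z": 33, "rx": 0, "ry": 0, "rz": 0, "fingers": 1},
    {"x": 1, "y": 0.5, "z": 37, "rx": 0, "ry": 0, "rz": 0, "fingers": 1},
    {"x": 1, "y": 0.5, "z": 39, "rx": 0, "ry": 0, "rz": 0, "fingers": 1},
    {"x": 1, "y": 0.5, "z": 40, "rx": 0, "ry": 0, "rz": 0, "fingers": 1},
    {"x": 1, "y": 0.5, "z": 41, "rx": 0, "ry": 0, "rz": 0, "fingers": 1},
    {"x": 1, "y": 0.5, "z": 41, "rx": 0, "ry": 0, "rz": 0, "fingers": 1}
  ]
}}

```text
time_s: 17.42
tool_pos: [0.4177, 0.3182, 0.0166]
tool_rot: [180.0, 0.0, 150.3]
force: [0.6, -0.9, -0.2]
grip_width: 0.0403
grasp_force: 12.0
```

Emit:
{"fn": "drive_tool", "kwargs": {
  "moves": [
    {"x": 0, "y": 0, "z": 0.8, "rx": 0, "ry": 0, "rz": 0, "fingers": 1},
    {"x": 0, "y": 0, "z": 1.6, "rx": 0, "ry": 0, "rz": 0, "fingers": 1},
    {"x": 0, "y": 0, "z": 2.4, "rx": 0, "ry": 0, "rz": 0, "fingers": 1},
    {"x": 0, "y": 0, "z": 2.4, "rx": 0, "ry": 0, "rz": 0, "fingers": 1}
  ]
}}

```text
time_s: 17.92
tool_pos: [0.4177, 0.3182, 0.0143]
tool_rot: [-180.0, 0.0, 150.3]
force: [-0.8, 0.2, 3.5]
grip_width: 0.0402
grasp_force: 12.0
```

Emit:
{"fn": "drive_tool", "kwargs": {
  "moves": [
    {"x": 0, "y": 0, "z": -0.3, "rx": 0, "ry": 0, "rz": 0, "fingers": -0.2},
    {"x": 0, "y": 0, "z": -0.3, "rx": 0, "ry": 0, "rz": 0, "fingers": -0.2},
    {"x": 0, "y": 0, "z": -0.3, "rx": 0, "ry": 0, "rz": 0, "fingers": -0.2},
    {"x": 0, "y": 0, "z": -0.3, "rx": 0, "ry": 0, "rz": 0, "fingers": -0.2},
    {"x": 0, "y": 0, "z": -20, "rx": 0, "ry": 0, "rz": 0, "fingers": -0.2},
    {"x": 0, "y": 0, "z": -60, "rx": 0, "ry": 0, "rz": 0, "fingers": -0.5},
    {"x": 0, "y": 0, "z": -120, "rx": 0, "ry": 0, "rz": 0, "fingers": -1},
    {"x": 0, "y": 0, "z": -140, "rx": 0, "ry": 0, "rz": 0, "fingers": -1},
    {"x": 0, "y": 0, "z": -140, "rx": 0, "ry": 0, "rz": 0, "fingers": -1}
  ]
}}

```text
time_s: 19.05
tool_pos: [0.4186, 0.3188, 0.156]
tool_rot: [179.9, 0.2, 150.3]
force: [1.1, -0.4, -0.8]
grip_width: 0.0826
grasp_force: 0.0
```

```bash
python3 go.py 628 202 150 122; python3 - <<'E'
from h import *
snap('wrist','w9');snap('scene','s9');snap('side','d9')
E
```

```text
xyz [-239.7    2.2    6.7] rot [0.0032 0.0022 0.4942] q7 10.6 t 19.05 F [ 1.1 -0.4 -0.8] tcp [418.6 318.8 156. ] [179.9   0.2 150.3]
```

```bash
python3 go.py 628 202 150 220
```

```text
xyz [-240.5    4.4    2.4] rot [-0.0014 -0.0024 -1.216 ] q7 10.5 t 19.2 F [ 0.9  0.1 -0.8] tcp [416.9 317.3 152.7] [-1.799e+02 -1.000e-01  1.503e+02]
```

Emit:
{"fn": "drive_tool", "kwargs": {
  "moves": [
    {"x": -30, "y": 0, "z": 0, "rx": 0, "ry": 0, "rz": -0.15, "fingers": -1},
    {"x": -80, "y": 1, "z": 0, "rx": 0, "ry": 0, "rz": -0.32, "fingers": -1},
    {"x": -130, "y": 2, "z": 0, "rx": 0, "ry": 0, "rz": -0.5, "fingers": -1},
    {"x": -180, "y": 3, "z": 0, "rx": 0, "ry": 0, "rz": -0.68, "fingers": -1},
    {"x": -220, "y": 4, "z": 0, "rx": 0, "ry": 0, "rz": -0.86, "fingers": -1},
    {"x": -238, "y": 4, "z": 0, "rx": 0, "ry": 0, "rz": -1.04, "fingers": -1},
    {"x": -240, "y": 4, "z": 0, "rx": 0, "ry": 0, "rz": -1.2, "fingers": -1},
    {"x": -240, "y": 4, "z": 0, "rx": 0, "ry": 0, "rz": -1.216, "fingers": -1},
    {"x": -240, "y": 4, "z": 0, "rx": 0, "ry": 0, "rz": -1.216, "fingers": -1},
    {"x": -240, "y": 4, "z": 0, "rx": 0, "ry": 0, "rz": -1.216, "fingers": -1}
  ]
}}

```text
time_s: 20.45
tool_pos: [0.6277, 0.2032, 0.1539]
tool_rot: [-180.0, -0.0, -140.0]
force: [-0.0, -0.2, 1.3]
grip_width: 0.0869
grasp_force: 0.0
```

```bash
python3 go.py 628 202 44 220; python3 - <<'E'
from h import *
snap('wrist','w10')
M=np.zeros((600,800,3),np.uint8)
M[:,:800]=cv2.resize(cv2.imread('pics/w10.png')[110:310,190:457],(800,600),interpolation=cv2.INTER_CUBIC)
M[440:600,:200]=cv2.resize(cv2.imread('pics/s9.png')[230:280,360:450],(200,160))
cv2.imwrite('pics/m10.png',M)
E
```

```text
xyz [  0.5  -1.1 109.9] rot [-0.0002 -0.0007 -0.0004] q7 88.8 t 20.45 F [-0.  -0.2  1.3] tcp [627.7 203.2 153.9] [-180.   -0. -140.]
```

View pics/m10.png

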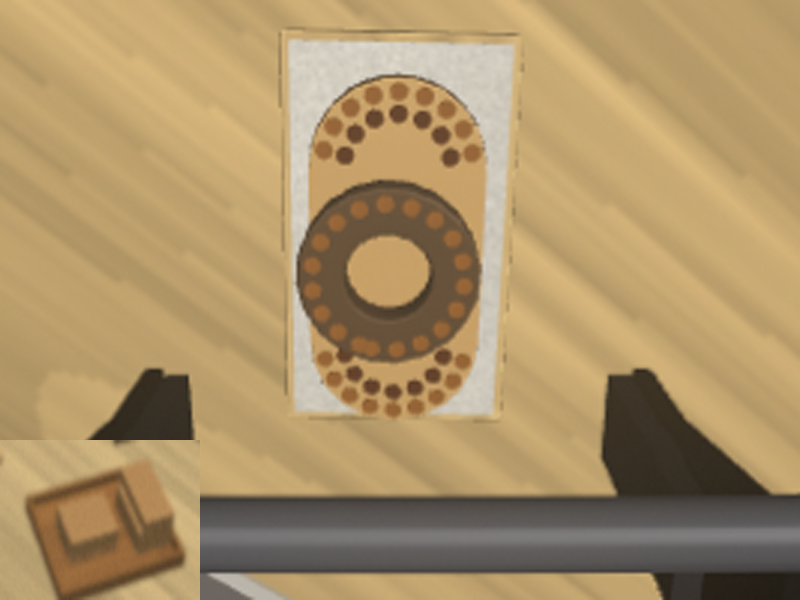

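The caul lies flat in the tray (inset). The ring is centred at crop (390,272) with its hole spanning 346 to 433, and the plaque under it lies straight with the board, spanning 310 to 483 and rows 75 to 417.

```bash
python3 - <<'E'
from h import *
from scipy.spatial.transform import Rotation as Ro
w=load('w10'); o=sensors.get_obs(); R=Ro.from_euler('xyz',o['tool_rot'],degrees=True)
def g(x,y,z,n):
    q=at(w,(190+x/3-.33,110+y/3-.33),z); print(n,(q*1e3).round(1),'tool',(R.inv().apply(q-o['tool_pos'])*1e3).round(1)[:2])
g(298,272,.046,'ringL');g(481,272,.046,'ringR');g(389,187,.048,'ringT');g(389,360,.048,'ringB')
g(310,150,.034,'plL');g(484,150,.034,'plR');g(314,358,.034,'plL2');g(478,358,.034,'plR2');g(398,76,.034,'plT');g(394,418,.034,'plB')
g(324,150,.034,'dot');g(472,152,.034,'dot');g(325,358,.034,'dot');g(463,361,.034,'dot')
for p in ((287,37),(519,40),(501,413),(294,410)): g(*p,.02,'board')
E
```

```text
ringL [647.3 177.6  46. ] tool [  1.5 -32. ]
ringR [609.6 222.6  46. ] tool [ 1.5 26.7]
ringT [606.9 182.   48. ] tool [29.6 -2.7]
ringB [651.3 219.   48. ] tool [-28.2  -2.9]
plL [616.3 156.6  34. ] tool [ 38.8 -28.2]
plR [580.4 199.4  34. ] tool [38.7 27.7]
plL2 [672.2 202.4  34. ] tool [-33.5 -29. ]
plR2 [635.7 245.9  34. ] tool [-33.5  27.8]
plT [580.3 163.3  34. ] tool [62.   0.1]
plB [672.1 238.4  34. ] tool [-56.6  -1.4]
dot [613.4 160.1  34. ] tool [ 38.7 -23.7]
dot [583.3 196.9  34. ] tool [38.1 23.8]
dot [669.7 205.3  34. ] tool [-33.5 -25.2]
dot [639.9 242.7  34. ] tool [-34.6  22.6]
board [594.8 128.3  20. ] tool [ 73.4 -36. ]
board [547.  186.8  20. ] tool [72.4 39.5]
board [650.5 272.2  20. ] tool [-61.7  38.4]
board [699.  212.4  20. ] tool [-60.5 -38.6]
```

Emit:
{"fn": "drive_tool", "kwargs": {
  "moves": [
    {"x": 0.5, "y": -3, "z": 35, "rx": 0, "ry": 0, "rz": 0, "fingers": -1},
    {"x": 0.5, "y": -3, "z": 75, "rx": 0, "ry": 0, "rz": 0, "fingers": -1},
    {"x": 0.5, "y": -3, "z": 98, "rx": 0, "ry": 0, "rz": 0, "fingers": -1},
    {"x": 0.5, "y": -3, "z": 107, "rx": 0, "ry": 0, "rz": 0, "fingers": -1},
    {"x": 0.5, "y": -3, "z": 107, "rx": 0, "ry": 0, "rz": 0, "fingers": -0.7},
    {"x": 0.5, "y": -3, "z": 107, "rx": 0, "ry": 0, "rz": 0, "fingers": -0.6},
    {"x": 0.5, "y": -3, "z": 107, "rx": 0, "ry": 0, "rz": 0, "fingers": -0.6}
  ],
  "force": 8
}}

```text
time_s: 21.38
tool_pos: [0.6304, 0.2006, 0.0484]
tool_rot: [-179.9, 0.1, -140.0]
force: [0.3, -0.1, 1.1]
grip_width: 0.0712
grasp_force: 0.0
```

```bash
python3 go.py 629 200.7 43.7 220
```

```text
xyz [1.  1.  4.7] rot [-0.0009  0.0016 -0.0001] q7 86.0 t 21.375 F [ 0.3 -0.1  1.1] tcp [630.4 200.6  48.4] [-1.799e+02  1.000e-01 -1.400e+02]
```

Emit:
{"fn": "drive_tool", "kwargs": {
  "moves": [
    {"x": 1, "y": 1, "z": 3, "rx": 0, "ry": 0, "rz": 0, "fingers": -0.6},
    {"x": 1, "y": 1, "z": 4.5, "rx": 0, "ry": 0, "rz": 0, "fingers": -0.6},
    {"x": 1, "y": 1, "z": 4.5, "rx": 0, "ry": 0, "rz": 0, "fingers": -0.5},
    {"x": 1, "y": 1, "z": 4.5, "rx": 0, "ry": 0, "rz": 0, "fingers": -0.4},
    {"x": 1, "y": 1, "z": 4.5, "rx": 0, "ry": 0, "rz": 0, "fingers": 0},
    {"x": 1, "y": 1, "z": 4.5, "rx": 0, "ry": 0, "rz": 0, "fingers": 0},
    {"x": 1, "y": 1, "z": 4.5, "rx": 0, "ry": 0, "rz": 0, "fingers": 0}
  ]
}}

```text
time_s: 22.25
tool_pos: [0.6284, 0.2004, 0.0426]
tool_rot: [-180.0, 0.0, -140.0]
force: [0.5, 0.2, -0.2]
grip_width: 0.0591
grasp_force: 7.9
```

Emit:
{"fn": "drive_tool", "kwargs": {
  "moves": [
    {"x": 0, "y": 0, "z": -3, "rx": 0, "ry": 0, "rz": 0, "fingers": 0.2},
    {"x": 0, "y": 0, "z": -8, "rx": 0, "ry": 0, "rz": 0, "fingers": 0.2},
    {"x": 0, "y": 0, "z": -20, "rx": 0, "ry": 0, "rz": 0, "fingers": 0.2},
    {"x": 0, "y": 0, "z": -45, "rx": 0, "ry": 0, "rz": 0, "fingers": 0.2},
    {"x": 0, "y": 0, "z": -75, "rx": 0, "ry": 0, "rz": 0, "fingers": 0.2},
    {"x": 0, "y": 0, "z": -80, "rx": 0, "ry": 0, "rz": 0, "fingers": 0.2}
  ],
  "force": 10
}}

```text
time_s: 23.0
tool_pos: [0.6299, 0.2016, 0.1267]
tool_rot: [-179.9, 0.3, -140.0]
force: [-0.0, -0.1, -0.1]
grip_width: 0.0593
grasp_force: 9.9
```

```bash
python3 go.py 428.2 -330.9 110 140; python3 - <<'E'
from h import *
snap('scene','s11');snap('wrist','w11');snap('side','d11')
E
```

```text
xyz [ 496.9 -278.2   14.7] rot [0.0019 0.0058 1.3964] q7 88.2 t 23.0 F [-0.  -0.1 -0.1] tcp [629.9 201.6 126.7] [-179.9    0.3 -140. ]
```

Emit:
{"fn": "drive_tool", "kwargs": {
  "moves": [
    {"x": 15, "y": -8, "z": 0, "rx": 0, "ry": 0, "rz": 0.04, "fingers": 0.2},
    {"x": 50, "y": -28, "z": 0, "rx": 0, "ry": 0, "rz": 0.14, "fingers": 0.2},
    {"x": 90, "y": -50, "z": 0, "rx": 0, "ry": 0, "rz": 0.25, "fingers": 0.2},
    {"x": 135, "y": -75, "z": 0, "rx": 0, "ry": 0, "rz": 0.38, "fingers": 0.2},
    {"x": 180, "y": -101, "z": 0, "rx": 0, "ry": 0, "rz": 0.51, "fingers": 0.2},
    {"x": 225, "y": -126, "z": 0, "rx": 0, "ry": 0, "rz": 0.64, "fingers": 0.2},
    {"x": 270, "y": -151, "z": 0, "rx": 0, "ry": 0, "rz": 0.77, "fingers": 0.2},
    {"x": 315, "y": -176, "z": 0, "rx": 0, "ry": 0, "rz": 0.9, "fingers": 0.2},
    {"x": 360, "y": -202, "z": 0, "rx": 0, "ry": 0, "rz": 1.03, "fingers": 0.2},
    {"x": 405, "y": -227, "z": 0, "rx": 0, "ry": 0, "rz": 1.16, "fingers": 0.2},
    {"x": 445, "y": -249, "z": 0, "rx": 0, "ry": 0, "rz": 1.28, "fingers": 0.2},
    {"x": 480, "y": -269, "z": 5, "rx": 0, "ry": 0, "rz": 1.37, "fingers": 0.2},
    {"x": 497, "y": -278, "z": 10, "rx": 0, "ry": 0, "rz": 1.396, "fingers": 0.2},
    {"x": 497, "y": -278, "z": 15, "rx": 0, "ry": 0, "rz": 1.396, "fingers": 0.2},
    {"x": 497, "y": -278, "z": 15, "rx": 0, "ry": 0, "rz": 1.396, "fingers": 0.2},
    {"x": 497, "y": -278, "z": 15, "rx": 0, "ry": 0, "rz": 1.396, "fingers": 0.2}
  ]
}}

```text
time_s: 25.15
tool_pos: [0.4274, -0.3302, 0.1078]
tool_rot: [180.0, 0.0, 140.2]
force: [-0.2, 0.1, 0.3]
grip_width: 0.0594
grasp_force: 9.9
```

```bash
python3 go.py 428.2 -330.9 80 140; python3 - <<'E'
from h import *
s=snap('scene','s12');w=snap('wrist','w12');d=snap('side','d12')
print(proj(w,[[.4282,-.3309,.05],[.4282,-.3309,.026]]))
M=np.zeros((600,800,3),np.uint8)
M[:300,:400]=cv2.resize(cv2.imread('pics/s12.png')[110:170,200:280],None,fx=5,fy=5,interpolation=cv2.INTER_CUBIC)
M[:300,400:]=cv2.resize(cv2.imread('pics/d12.png')[120:180,340:420],None,fx=5,fy=5,interpolation=cv2.INTER_CUBIC)
M[300:,:400]=cv2.imread('pics/w12.png')[100:400,120:520]
M[300:,400:]=cv2.resize(cv2.imread('pics/w11.png')[100:250,220:420],None,fx=2,fy=2)
cv2.imwrite('pics/m12.png',M)
E
```

```text
xyz [-1.1 -0.  27.8] rot [0.0005 0.     0.0038] q7 75.2 t 25.15 F [-0.2  0.1  0.3] tcp [ 427.4 -330.2  107.8] [180.    0.  140.2]
[[323.52375397 221.25723929]
 [323.41967067 211.07220681]]
```

View pics/m12.png

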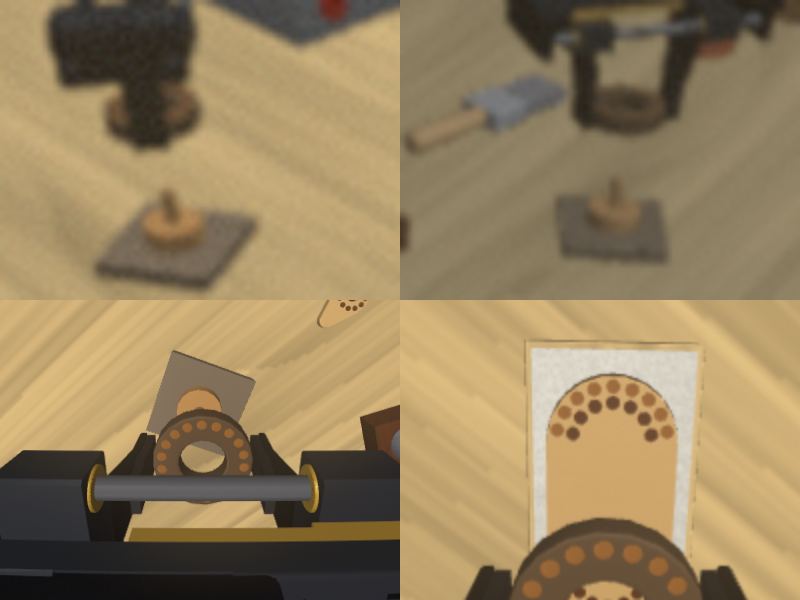

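```bash
python3 - <<'E'
from h import *
from scipy.spatial.transform import Rotation as Ro
s,d,w=load('s12'),load('d12'),load('w12'); o=sensors.get_obs(); R=Ro.from_euler('xyz',o['tool_rot'],degrees=True)
def g(x,y,z,n):
    q=at(w,(120+x,y-200),z); print(n,(q*1e3).round(1),'tool',(R.inv().apply(q-o['tool_pos'])*1e3).round(1)[:2]); return q
g(177,403,.026,'shL');g(220,403,.026,'shR');g(198.5,388,.026,'shTop')
a=g(173,350,.012,'c1');b=g(255,380,.012,'c2');c=g(147,432,.012,'c3')
print('stand ctr by b,c',(b+c)/2*1e3, np.linalg.norm(a-b),np.linalg.norm(a-c))
g(155,462,.11,'ringL');g(252,462,.11,'ringR');g(203,409,.099,'ringTop')
# external ring px at z centre .106
tc=[.4274,-.3302,.106]
print('scene ring pred',proj(s,[tc])[0],'meas',200+152.5/5-.4,110+112/5-.4)
print('side ring pred',proj(d,[tc])[0],'meas',340+228/5-.4,120+108/5-.4)
print('scene post', 200+167/5-.4,110+194/5-.4,'pred',proj(s,[[.4282,-.3309,.049]])[0]); print('side post',340+215/5-.4,120+182/5-.4,proj(d,[[.4282,-.3309,.049]])[0])
E
```

```text
shL [ 407.8 -343.8   26. ] tool [  6.7 -22. ]
shR [ 431.7 -315.1   26. ] tool [ 6.8 15.3]
shTop [ 409.4 -320.8   26. ] tool [20.2 -3.3]
c1 [ 371.8 -318.4   12. ] tool [ 50.6 -25.5]
c2 [ 439.  -279.6   12. ] tool [23.9 47.3]
c3 [ 414.  -388.9   12. ] tool [-26.9 -52.6]
stand ctr by b,c [ 426.47941727 -334.21849772   12.        ] 0.07755062638693068 0.08215028095458742
ringL [ 411.2 -354.8  110. ] tool [ -3.  -28.3]
ringR [ 448.4 -310.2  110. ] tool [-3.  29.8]
ringTop [ 406.7 -313.7   99. ] tool [26.8  0.4]
scene ring pred [230.99753293 131.90763591] meas 230.1 132.0
side ring pred [384.5362253  141.96299388] meas 385.20000000000005 141.2
scene post 233.0 148.4 pred [233.3315344  147.64694293]
side post 382.6 156.0 [382.56344024 155.52406115]
```

Ring level, plaque untouched on its board; the stand is about 3 mm off toward −tool y, so I'll shift by 2 and lower.

Emit:
{"fn": "drive_tool", "kwargs": {
  "moves": [
    {"x": -0.5, "y": -2.5, "z": 8, "rx": 0, "ry": 0, "rz": 0, "fingers": 0.2},
    {"x": -0.5, "y": -2.5, "z": 18, "rx": 0, "ry": 0, "rz": 0, "fingers": 0.2},
    {"x": -0.5, "y": -2.5, "z": 28, "rx": 0, "ry": 0, "rz": 0, "fingers": 0.2},
    {"x": -0.5, "y": -2.5, "z": 38, "rx": 0, "ry": 0, "rz": 0, "fingers": 0.2},
    {"x": -0.5, "y": -2.5, "z": 48, "rx": 0, "ry": 0, "rz": 0, "fingers": 0.2},
    {"x": -0.5, "y": -2.5, "z": 56, "rx": 0, "ry": 0, "rz": 0, "fingers": 0.2},
    {"x": -0.5, "y": -2.5, "z": 63, "rx": 0, "ry": 0, "rz": 0, "fingers": 0.2},
    {"x": -0.5, "y": -2.5, "z": 67, "rx": 0, "ry": 0, "rz": 0, "fingers": 0.2},
    {"x": -0.5, "y": -2.5, "z": 69, "rx": 0, "ry": 0, "rz": 0, "fingers": 0.2},
    {"x": -0.5, "y": -2.5, "z": 69, "rx": 0, "ry": 0, "rz": 0, "fingers": 0.2},
    {"x": -0.5, "y": -2.5, "z": 69, "rx": 0, "ry": 0, "rz": 0, "fingers": 0.2}
  ]
}}

```text
time_s: 26.68
tool_pos: [0.4253, -0.3344, 0.0389]
tool_rot: [-180.0, 0.0, 140.0]
force: [-0.1, -0.6, -0.2]
grip_width: 0.0589
grasp_force: 9.9
```

Emit:
{"fn": "drive_tool", "kwargs": {
  "moves": [
    {"x": 0, "y": 2, "z": 1, "rx": 0, "ry": 0, "rz": 0, "fingers": 0.2},
    {"x": 0, "y": 2, "z": 2, "rx": 0, "ry": 0, "rz": 0, "fingers": 0.2},
    {"x": 0, "y": 2, "z": 3, "rx": 0, "ry": 0, "rz": 0, "fingers": 0.2},
    {"x": 0, "y": 2, "z": 4, "rx": 0, "ry": 0, "rz": 0, "fingers": 0.2},
    {"x": 0, "y": 2, "z": 5, "rx": 0, "ry": 0, "rz": 0, "fingers": 0.2},
    {"x": 0, "y": 2, "z": 5, "rx": 0, "ry": 0, "rz": 0, "fingers": 0.2}
  ]
}}

```text
time_s: 27.42
tool_pos: [0.4264, -0.3328, 0.0345]
tool_rot: [-180.0, -0.0, 140.0]
force: [-1.9, 1.0, 7.0]
grip_width: 0.0595
grasp_force: 10.0
```

Contact at the expected height (34.5). Releasing and rising.

Emit:
{"fn": "drive_tool", "kwargs": {
  "moves": [
    {"x": 0, "y": 0, "z": -0.8, "rx": 0, "ry": 0, "rz": 0, "fingers": 0.2},
    {"x": 0, "y": 0, "z": -0.8, "rx": 0, "ry": 0, "rz": 0, "fingers": -0.7},
    {"x": 0, "y": 0, "z": -0.8, "rx": 0, "ry": 0, "rz": 0, "fingers": -0.7},
    {"x": 0, "y": 0, "z": -0.8, "rx": 0, "ry": 0, "rz": 0, "fingers": -0.7},
    {"x": 0, "y": 0, "z": -0.8, "rx": 0, "ry": 0, "rz": 0, "fingers": -0.7},
    {"x": 0, "y": 0, "z": -20, "rx": 0, "ry": 0, "rz": 0, "fingers": -0.7},
    {"x": 0, "y": 0, "z": -60, "rx": 0, "ry": 0, "rz": 0, "fingers": -0.9},
    {"x": 0, "y": 0, "z": -110, "rx": 0, "ry": 0, "rz": 0, "fingers": -1},
    {"x": 0, "y": 0, "z": -120, "rx": 0, "ry": 0, "rz": 0, "fingers": -1},
    {"x": 0, "y": 0, "z": -120, "rx": 0, "ry": 0, "rz": 0, "fingers": -1}
  ]
}}

```text
time_s: 28.68
tool_pos: [0.4268, -0.3331, 0.155]
tool_rot: [-179.9, 0.1, 140.0]
force: [-0.4, -0.2, -0.5]
grip_width: 0.0867
grasp_force: 0.0
```

```bash
python3 go.py 625.9 201.1 150 220; python3 - <<'E'
from h import *
s=snap('scene','s13');d=snap('side','d13');w=snap('wrist','w13')
E
```

```text
xyz [190.7 537.3   4. ] rot [-2.4000e-03  1.3000e-03 -1.3959e+00] q7 77.3 t 28.675 F [-0.4 -0.2 -0.5] tcp [ 426.8 -333.1  155. ] [-1.799e+02  1.000e-01  1.400e+02]
```

Emit:
{"fn": "drive_tool", "kwargs": {
  "moves": [
    {"x": 15, "y": 40, "z": 0, "rx": 0, "ry": 0, "rz": -0.1, "fingers": -1},
    {"x": 35, "y": 98, "z": 0, "rx": 0, "ry": 0, "rz": -0.25, "fingers": -1},
    {"x": 55, "y": 155, "z": 0, "rx": 0, "ry": 0, "rz": -0.4, "fingers": -1},
    {"x": 75, "y": 212, "z": 0, "rx": 0, "ry": 0, "rz": -0.55, "fingers": -1},
    {"x": 96, "y": 270, "z": 0, "rx": 0, "ry": 0, "rz": -0.7, "fingers": -1},
    {"x": 116, "y": 327, "z": 0, "rx": 0, "ry": 0, "rz": -0.85, "fingers": -1},
    {"x": 136, "y": 384, "z": 0, "rx": 0, "ry": 0, "rz": -1.0, "fingers": -1},
    {"x": 157, "y": 442, "z": 0, "rx": 0, "ry": 0, "rz": -1.15, "fingers": -1},
    {"x": 177, "y": 499, "z": 5, "rx": 0, "ry": 0, "rz": -1.3, "fingers": -1},
    {"x": 188, "y": 530, "z": 10, "rx": 0, "ry": 0, "rz": -1.378, "fingers": -1},
    {"x": 191, "y": 537, "z": 25, "rx": 0, "ry": 0, "rz": -1.378, "fingers": -1},
    {"x": 191, "y": 537, "z": 50, "rx": 0, "ry": 0, "rz": -1.378, "fingers": -1},
    {"x": 191, "y": 537, "z": 60, "rx": 0, "ry": 0, "rz": -1.378, "fingers": -1},
    {"x": 191, "y": 537, "z": 60, "rx": 0, "ry": 0, "rz": -1.378, "fingers": -1}
  ]
}}

```text
time_s: 30.58
tool_pos: [0.6245, 0.1995, 0.0923]
tool_rot: [180.0, -0.2, -141.1]
force: [0.2, -0.1, -0.1]
grip_width: 0.0871
grasp_force: 0.0
```

```bash
python3 go.py 625.9 201.1 30 219; python3 - <<'E'
from h import *
w=snap('wrist','w14'); g=cv2.cvtColor(w['image'],cv2.COLOR_RGB2HSV)
# numeric check: predicted plaque outline tip & row profile across predicted straight sides
a=np.radians(219); tx=np.array([np.cos(a),np.sin(a)]); ty=np.array([np.sin(a),-np.cos(a)]); c=np.array([.6259,.2011])
for k in (.02,.03):
    L=c+k*tx-.029*ty; R=c+k*tx+.029*ty
    p=proj(w,[[*L,.034],[*R,.034]]); v=int(round(p[:,1].mean())); S=g[v,:,1].astype(int); x0=int(p[0,0])-14; x1=int(p[1,0])+15
    print(p.round(1).tolist(),S[x0:x0+28].tolist(),S[x1-28:x1].tolist())
E
```

```text
xyz [-2.2  0.3 62.3] rot [ 0.0001 -0.0027 -0.0026] q7 85.6 t 30.575 F [ 0.2 -0.1 -0.1] tcp [624.5 199.5  92.3] [ 180.    -0.2 -141.1]
[[285.6, 199.5], [360.1, 199.3]] [108, 108, 108, 108, 108, 108, 109, 99, 26, 24, 23, 24, 23, 23, 31, 121, 123, 121, 121, 122, 121, 122, 121, 121, 121, 121, 121, 121] [122, 121, 121, 121, 121, 121, 122, 121, 121, 121, 122, 121, 104, 38, 24, 24, 23, 24, 24, 23, 35, 107, 108, 108, 109, 109, 107, 107]
[[285.0, 187.0], [360.6, 186.8]] [107, 107, 107, 108, 108, 109, 104, 60, 22, 23, 22, 23, 22, 26, 71, 121, 121, 121, 121, 121, 121, 122, 121, 122, 121, 120, 121, 123] [121, 121, 121, 121, 121, 121, 121, 121, 121, 121, 121, 121, 112, 64, 23, 23, 23, 23, 23, 23, 29, 71, 107, 107, 108, 107, 108, 107]
```

Plaque edges match the prediction within 1 px. Lowering to the plaque.

Emit:
{"fn": "drive_tool", "kwargs": {
  "moves": [
    {"x": -2, "y": 0, "z": 20, "rx": 0, "ry": 0, "rz": 0, "fingers": -1},
    {"x": -2, "y": 0, "z": 40, "rx": 0, "ry": 0, "rz": 0, "fingers": -0.9},
    {"x": -2, "y": 0, "z": 54, "rx": 0, "ry": 0, "rz": 0, "fingers": -0.8},
    {"x": -2, "y": 0, "z": 59, "rx": 0, "ry": 0, "rz": 0, "fingers": -0.7},
    {"x": -2, "y": 0, "z": 59, "rx": 0, "ry": 0, "rz": 0, "fingers": -0.7},
    {"x": -2, "y": 0, "z": 59, "rx": 0, "ry": 0, "rz": 0, "fingers": -0.7}
  ],
  "force": 12
}}

```text
time_s: 31.38
tool_pos: [0.627, 0.2031, 0.0353]
tool_rot: [-180.0, 0.1, -141.0]
force: [-0.2, 0.1, -0.1]
grip_width: 0.0743
grasp_force: 0.0
```

```bash
python3 go.py 625.9 201.1 30 219
```

```text
xyz [ 2.1 -0.8  5.3] rot [-0.0003  0.001  -0.0004] q7 83.7 t 31.375 F [-0.2  0.1 -0.1] tcp [627.  203.1  35.3] [-1.80e+02  1.00e-01 -1.41e+02]
```

Emit:
{"fn": "drive_tool", "kwargs": {
  "moves": [
    {"x": 1.5, "y": -1, "z": 3, "rx": 0, "ry": 0, "rz": 0, "fingers": -0.7},
    {"x": 1.5, "y": -1, "z": 4.5, "rx": 0, "ry": 0, "rz": 0, "fingers": -0.6},
    {"x": 1.5, "y": -1, "z": 4.5, "rx": 0, "ry": 0, "rz": 0, "fingers": -0.45},
    {"x": 1.5, "y": -1, "z": 4.5, "rx": 0, "ry": 0, "rz": 0, "fingers": 0.2},
    {"x": 1.5, "y": -1, "z": 4.5, "rx": 0, "ry": 0, "rz": 0, "fingers": 0.2},
    {"x": 1.5, "y": -1, "z": 4.5, "rx": 0, "ry": 0, "rz": 0, "fingers": 0.2},
    {"x": 1.5, "y": -1, "z": 4.5, "rx": 0, "ry": 0, "rz": 0, "fingers": 0.2}
  ],
  "force": 15
}}

```text
time_s: 32.25
tool_pos: [0.6261, 0.201, 0.0302]
tool_rot: [-180.0, 0.0, -141.0]
force: [0.6, -0.5, 0.1]
grip_width: 0.0581
grasp_force: 15.0
```

```bash
python3 go.py 625.9 201.1 30 219
```

```text
xyz [0.1 0.2 0.2] rot [-0.0001  0.0001 -0.0004] q7 83.7 t 32.25 F [ 0.6 -0.5  0.1] tcp [626.1 201.   30.2] [-180.    0. -141.]
```

Emit:
{"fn": "drive_tool", "kwargs": {
  "moves": [
    {"x": 0, "y": 0, "z": -3, "rx": 0, "ry": 0, "rz": 0, "fingers": 0.2},
    {"x": 0, "y": 0, "z": -8, "rx": 0, "ry": 0, "rz": 0, "fingers": 0.2},
    {"x": 0, "y": 0, "z": -20, "rx": 0, "ry": 0, "rz": 0, "fingers": 0.2},
    {"x": 0, "y": 0, "z": -45, "rx": 0, "ry": 0, "rz": 0, "fingers": 0.2},
    {"x": 0, "y": 0, "z": -70, "rx": 0, "ry": 0, "rz": 0, "fingers": 0.2},
    {"x": 0, "y": 0, "z": -80, "rx": 0, "ry": 0, "rz": 0, "fingers": 0.2},
    {"x": 0, "y": 0, "z": -80, "rx": 0, "ry": 0, "rz": 0, "fingers": 0.2}
  ]
}}

```text
time_s: 33.12
tool_pos: [0.6266, 0.2012, 0.1114]
tool_rot: [-179.9, 0.1, -141.0]
force: [0.3, 0.2, -0.7]
grip_width: 0.0578
grasp_force: 15.0
```

```bash
python3 go.py 449.8 -15 95 145.3
```

```text
xyz [273.5 -56.9  16.1] rot [1.0000e-04 2.1000e-03 1.2856e+00] q7 86.2 t 33.125 F [ 0.3  0.2 -0.7] tcp [626.6 201.2 111.4] [-1.799e+02  1.000e-01 -1.410e+02]
```

Emit:
{"fn": "drive_tool", "kwargs": {
  "moves": [
    {"x": 10, "y": -2, "z": 0, "rx": 0, "ry": 0, "rz": 0.05, "fingers": 0.2},
    {"x": 35, "y": -7, "z": 0, "rx": 0, "ry": 0, "rz": 0.17, "fingers": 0.2},
    {"x": 65, "y": -14, "z": 0, "rx": 0, "ry": 0, "rz": 0.31, "fingers": 0.2},
    {"x": 95, "y": -20, "z": 0, "rx": 0, "ry": 0, "rz": 0.45, "fingers": 0.2},
    {"x": 125, "y": -26, "z": 0, "rx": 0, "ry": 0, "rz": 0.59, "fingers": 0.2},
    {"x": 155, "y": -32, "z": 0, "rx": 0, "ry": 0, "rz": 0.73, "fingers": 0.2},
    {"x": 185, "y": -38, "z": 0, "rx": 0, "ry": 0, "rz": 0.87, "fingers": 0.2},
    {"x": 215, "y": -45, "z": 0, "rx": 0, "ry": 0, "rz": 1.01, "fingers": 0.2},
    {"x": 245, "y": -51, "z": 5, "rx": 0, "ry": 0, "rz": 1.15, "fingers": 0.2},
    {"x": 265, "y": -55, "z": 10, "rx": 0, "ry": 0, "rz": 1.25, "fingers": 0.2},
    {"x": 273, "y": -57, "z": 15, "rx": 0, "ry": 0, "rz": 1.285, "fingers": 0.2},
    {"x": 273, "y": -57, "z": 16, "rx": 0, "ry": 0, "rz": 1.285, "fingers": 0.2},
    {"x": 273, "y": -57, "z": 16, "rx": 0, "ry": 0, "rz": 1.285, "fingers": 0.2},
    {"x": 273, "y": -57, "z": 16, "rx": 0, "ry": 0, "rz": 1.285, "fingers": 0.2}
  ]
}}

```text
time_s: 34.88
tool_pos: [0.4502, -0.0141, 0.0943]
tool_rot: [179.9, -0.0, 145.5]
force: [-1.0, 0.7, 0.1]
grip_width: 0.0579
grasp_force: 15.0
```

```bash
python3 go.py 449.8 -15 50 145.3
```

```text
xyz [-0.1 -1.  44.3] rot [ 0.0009 -0.0001  0.0028] q7 50.7 t 34.875 F [-1.   0.7  0.1] tcp [450.2 -14.1  94.3] [179.9  -0.  145.5]
```

Emit:
{"fn": "drive_tool", "kwargs": {
  "moves": [
    {"x": 0, "y": -1, "z": 8, "rx": 0, "ry": 0, "rz": 0, "fingers": 0.2},
    {"x": 0, "y": -1, "z": 18, "rx": 0, "ry": 0, "rz": 0, "fingers": 0.2},
    {"x": 0, "y": -1, "z": 28, "rx": 0, "ry": 0, "rz": 0, "fingers": 0.2},
    {"x": 0, "y": -1, "z": 38, "rx": 0, "ry": 0, "rz": 0, "fingers": 0.2},
    {"x": 0, "y": -1, "z": 46, "rx": 0, "ry": 0, "rz": 0, "fingers": 0.2},
    {"x": 0, "y": -1, "z": 50, "rx": 0, "ry": 0, "rz": 0, "fingers": 0.2},
    {"x": 0, "y": -1, "z": 52, "rx": 0, "ry": 0, "rz": 0, "fingers": 0.2},
    {"x": 0, "y": -1, "z": 53, "rx": 0, "ry": 0, "rz": 0, "fingers": 0.2},
    {"x": 0, "y": -1, "z": 53, "rx": 0, "ry": 0, "rz": 0, "fingers": 0.2}
  ]
}}

```text
time_s: 36.0
tool_pos: [0.4493, -0.0159, 0.0413]
tool_rot: [-180.0, 0.0, 145.3]
force: [0.0, 0.3, -0.5]
grip_width: 0.0576
grasp_force: 15.0
```

```bash
python3 go.py 449.8 -15 36.2 145.3
```

```text
xyz [0.1 1.  5.1] rot [-0.      0.0005  0.0008] q7 44.7 t 36.0 F [ 0.   0.3 -0.5] tcp [449.3 -15.9  41.3] [-180.     0.   145.3]
```

Emit:
{"fn": "drive_tool", "kwargs": {
  "moves": [
    {"x": 0, "y": 1, "z": 1, "rx": 0, "ry": 0, "rz": 0, "fingers": 0.2},
    {"x": 0, "y": 1, "z": 2, "rx": 0, "ry": 0, "rz": 0, "fingers": 0.2},
    {"x": 0, "y": 1, "z": 3, "rx": 0, "ry": 0, "rz": 0, "fingers": 0.2},
    {"x": 0, "y": 1, "z": 4, "rx": 0, "ry": 0, "rz": 0, "fingers": 0.2},
    {"x": 0, "y": 1, "z": 5, "rx": 0, "ry": 0, "rz": 0, "fingers": 0.2},
    {"x": 0, "y": 1, "z": 5.5, "rx": 0, "ry": 0, "rz": 0, "fingers": 0.2},
    {"x": 0, "y": 1, "z": 5.5, "rx": 0, "ry": 0, "rz": 0, "fingers": 0.2}
  ]
}}

```text
time_s: 36.88
tool_pos: [0.4497, -0.015, 0.036]
tool_rot: [-180.0, -0.0, 145.3]
force: [-2.6, 0.4, 4.8]
grip_width: 0.0579
grasp_force: 15.0
```

Emit:
{"fn": "drive_tool", "kwargs": {
  "moves": [
    {"x": 0, "y": 0, "z": -0.5, "rx": 0, "ry": 0, "rz": 0, "fingers": 0.2},
    {"x": 0, "y": 0, "z": -0.5, "rx": 0, "ry": 0, "rz": 0, "fingers": -0.7},
    {"x": 0, "y": 0, "z": -0.5, "rx": 0, "ry": 0, "rz": 0, "fingers": -0.7},
    {"x": 0, "y": 0, "z": -0.5, "rx": 0, "ry": 0, "rz": 0, "fingers": -0.7},
    {"x": 0, "y": 0, "z": -0.5, "rx": 0, "ry": 0, "rz": 0, "fingers": -0.7},
    {"x": 0, "y": 0, "z": -20, "rx": 0, "ry": 0, "rz": 0, "fingers": -0.7},
    {"x": 0, "y": 0, "z": -60, "rx": 0, "ry": 0, "rz": 0, "fingers": -0.9},
    {"x": 0, "y": 0, "z": -120, "rx": 0, "ry": 0, "rz": 0, "fingers": -1},
    {"x": -40, "y": 0, "z": -160, "rx": 0, "ry": 0, "rz": 0, "fingers": -1},
    {"x": -90, "y": 0, "z": -160, "rx": 0, "ry": 0, "rz": 0, "fingers": -1},
    {"x": -90, "y": 0, "z": -160, "rx": 0, "ry": 0, "rz": 0, "fingers": -1},
    {"x": -90, "y": 0, "z": -160, "rx": 0, "ry": 0, "rz": 0, "fingers": -1}
  ]
}}

```text
time_s: 38.38
tool_pos: [0.5231, -0.0653, 0.1949]
tool_rot: [180.0, -0.1, 145.4]
force: [-0.1, 0.2, -0.3]
grip_width: 0.087
grasp_force: 0.0
```

```bash
python3 - <<'E'
from h import *
snap('scene','s16');snap('side','d16');snap('wrist','w16')
M=np.zeros((600,800,3),np.uint8)
r=lambda n,u,v,w,h,W,H: cv2.resize(cv2.imread(f'pics/{n}.png')[v:v+h,u:u+w],(W,H),interpolation=cv2.INTER_CUBIC)
M[:200,:300]=r('s16',165,160,75,50,300,200); M[:200,300:550]=r('s16',210,140,50,40,250,200); M[:200,550:]=r('s16',360,230,90,72,250,200)
M[200:400,:300]=r('d16',285,130,75,50,300,200); M[200:400,300:550]=r('d16',355,140,50,40,250,200); M[200:400,550:]=r('d16',240,240,75,60,250,200)
M[400:,:300]=r('s16',260,180,75,50,300,200); M[400:,300:550]=r('d16',307,177,50,40,250,200); M[400:,550:]=r('w16',160,0,320,256,250,200)
cv2.imwrite('pics/m16.png',M)
E
```

```text
(no output)
```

View pics/m16.png

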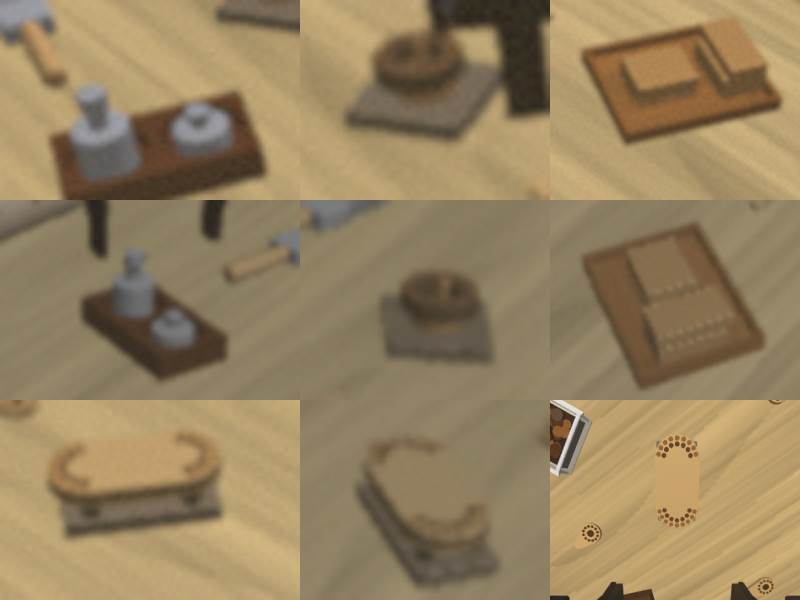

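All four crops look right: the weight is upright in the well, the ring lies flat over the post, the caul is flat in the tray, and the plaque is level and lengthwise on its points.

```bash
python3 -c "
from h import *
print(workorder.sign_off())"
```

```text
the job is handed in; nothing more can be done
None
```

I took the stack apart and handed the job in at about 38 s of the 128 s; the sign-off gave no verdict, but the last pictures show the weight upright in its well, the caul flat in the tray, the ring flat over its post and the plaque lengthwise on its four points.

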